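# Load the lamp-test carriage and wedge it fast

### The job

Lower every globe lamp standing on the mat, cap up, gently to the bottom of a well of its own in the carriage: they are glass, so do not drop them in or press them down. When all are in, slide the carriage fully home against its stops, towards the robot's side, then set the thumb wedge in the channel beside the bar, thin end first, and slide it along its ramp until it jams the bar fast, and leave it there. Leave the meter, the solder reel and the tip cleaner where they are.

Things in the scene. Friction and masses are not known exactly. Their poses are not given: they have to be found in the camera images.
- fixture: Fixed grey bed of the lamp tester, 12 mm thick; origin on the bench, turned up to 0.2 rad; its -x side is the robot's side. Wide part under the wells: x -120 to 20 mm, y +-160; narrow part x 20 to 190 mm, y -90 to 40, carries the bar, ramp and a 20 mm tall guide (y 20 to 32 mm). The wedge jams with its axes parallel to these and its origin near x = 65, y = -29, z = 12 mm.
- carriage: Slides along the fixture's x, axes parallel: grey row of five wells. Origin under the row's middle, 14 mm above the bench. Wells centred at x = 0, y = -120, -60, 0, 60, 120 mm, 56 mm square inside, rim z = 56 mm, floor a sprung pad at z = 8 mm (1.5 N/mm, 6 mm give). Origin at fixture x = -20 mm right out (starts within 15 mm of it), -70 mm home at the stops. Slides at about 3 N, stays where left.
- bar_end (a point): Middle of the top edge of the far end of the carriage's aluminium bar, at carriage x = 222 mm, 37 mm above the bench. The bar runs from here to the wells along the fixture's y = 0, 36 mm wide (side faces at fixture y = -18 and 18 mm), and moves with the carriage.
- channel_mouth (a point): Point on the floor of the wedge channel, at fixture x = 125, y = -34, z = 12 mm: wedge set down here, axes parallel to the fixture's, lies with its thick half beyond the ramp and has some 10 mm of sideways play. The channel lies between the bar's -y side face and the ramp, is open above, and narrows towards -x.
- ramp (a point): Top inner edge of the fixed dark ramp block at mid length (fixture x = 65, y = -40, z = 37 mm). The block is 20 mm thick and 25 mm tall on the bed; its face towards the bar runs from fixture y = -33 mm at x = 25 mm to y = -47 mm at x = 108 mm (1 in 6); beyond that the bed is clear, so the jammed wedge's thick end is free to push.
- carriage_knob (a point): Upright black round knob on the bar for moving the carriage, 20 mm in diameter; this point is on its axis at the middle of its grip, 83 mm above the bench (knob 74 to 92 mm above the bench, on a 14 mm stem); it is at carriage x = 55 mm, y = 0.
- wedge: Loose steel thumb wedge, 80 x 25 mm tall, 150 g; origin in the middle of its underside. Thin end (15 mm) at x = -40, thick end (29 mm) at x = 40 mm; flat face y = 11 mm goes against the bar, sloping face y = -11 - x/6 against the ramp. Black thumb tab on top at x = y = 0: 24 mm along x, 16 along y, z 25 to 65 mm. Pushed to -x with 10 to 20 N it stays jammed. Starts thin end to the robot.
- lamp1: Globe lamp, all alike: white opal globe 44 mm across, flattened at the bottom where it stands (26 mm flat), 40 mm high, a 25 mm collar above it, then a bare metal screw cap upwards, 18 mm in diameter, z 52 to 84 mm. Origin in the middle of its flat underside, z up to the cap. 50 g. May be absent (None).
- lamp2: Globe lamp, all alike: white opal globe 44 mm across, flattened at the bottom where it stands (26 mm flat), 40 mm high, a 25 mm collar above it, then a bare metal screw cap upwards, 18 mm in diameter, z 52 to 84 mm. Origin in the middle of its flat underside, z up to the cap. 50 g. May be absent (None).
- lamp3: Globe lamp, all alike: white opal globe 44 mm across, flattened at the bottom where it stands (26 mm flat), 40 mm high, a 25 mm collar above it, then a bare metal screw cap upwards, 18 mm in diameter, z 52 to 84 mm. Origin in the middle of its flat underside, z up to the cap. 50 g. May be absent (None).
- lamp4: Globe lamp, all alike: white opal globe 44 mm across, flattened at the bottom where it stands (26 mm flat), 40 mm high, a 25 mm collar above it, then a bare metal screw cap upwards, 18 mm in diameter, z 52 to 84 mm. Origin in the middle of its flat underside, z up to the cap. 50 g. May be absent (None).
- lamp5: Globe lamp, all alike: white opal globe 44 mm across, flattened at the bottom where it stands (26 mm flat), 40 mm high, a 25 mm collar above it, then a bare metal screw cap upwards, 18 mm in diameter, z 52 to 84 mm. Origin in the middle of its flat underside, z up to the cap. 50 g. May be absent (None).
- mat: Thin grey bench mat, 320 x 270 x 3 mm, fixed, on which lamps and wedge start; origin in the middle of its underside.
- meter: Red hand-held meter lying flat, 160 x 78 x 36 mm; leave alone. Origin under its middle.
- solder_reel: White and silver solder reel lying flat, 64 mm in diameter, 36 mm tall; leave alone. Origin under its middle.
- tip_cleaner: Round steel pot of brass wool, 72 mm in diameter, about 55 mm tall; leave alone. Origin under its middle.

How it is judged:
On the way, in this order (a step that is already met when the one before it is completed fails the run):
1. every lamp stands at the bottom of a well, cap up (x of lamp1 in the frame of carriage between -0.025 and 0.025 m and y of lamp1 in the frame of carriage between -0.15 and 0.15 m and z of lamp1 in the frame of carriage between 0 and 0.018 m and angle between each of lamp1, lamp2, lamp3, lamp4, lamp5's own z axis and vertical below 0.3 rad and x of lamp2 in the frame of carriage between -0.025 and 0.025 m and y of lamp2 in the frame of carriage between -0.15 and 0.15 m and z of lamp2 in the frame of carriage between 0 and 0.018 m and x of lamp3 in the frame of carriage between -0.025 and 0.025 m and y of lamp3 in the frame of carriage between -0.15 and 0.15 m and z of lamp3 in the frame of carriage between 0 and 0.018 m and x of lamp4 in the frame of carriage between -0.025 and 0.025 m and y of lamp4 in the frame of carriage between -0.15 and 0.15 m and z of lamp4 in the frame of carriage between 0 and 0.018 m and x of lamp5 in the frame of carriage between -0.025 and 0.025 m and y of lamp5 in the frame of carriage between -0.15 and 0.15 m and z of lamp5 in the frame of carriage between 0 and 0.018 m), for 0.2 s.
2. the carriage is slid fully home (x of carriage in the frame of fixture below -0.067 m), for 0.2 s.
3. the wedge jams the bar (x of carriage in the frame of fixture below -0.067 m and contact force between wedge and carriage above 2 N and x of wedge in the frame of fixture between 0.045 and 0.078 m and z of wedge in the frame of fixture below 0.018 m and angle between the x axis of wedge and the x axis of fixture, either way round below 0.1 rad), for 0.3 s.
At the end, for the whole second after the job is handed in: Every lamp stands at a well's bottom (within 10 mm, tilt under 0.3 rad), the carriage is within 3 mm of home, and the wedge lies flat in its channel (origin at fixture x 45 to 78 mm, lined up within 0.1 rad), at rest and by itself pressing on the bar with over 2 N (all of step 1 and all of step 3 and linear speed of wedge below 0.02 m/s and linear speed of each of lamp1, lamp2, lamp3, lamp4, lamp5 below 0.03 m/s); the robot touches nothing.
It fails at once if a lamp is dropped in a well (falling faster than 0.45 m/s there) ((x of lamp1 in the frame of carriage between -0.03 and 0.03 m and y of lamp1 in the frame of carriage between -0.15 and 0.15 m and z of lamp1 in the frame of carriage below 0.055 m and linear speed of lamp1 above 0.45 m/s) or (x of lamp2 in the frame of carriage between -0.03 and 0.03 m and y of lamp2 in the frame of carriage between -0.15 and 0.15 m and z of lamp2 in the frame of carriage below 0.055 m and linear speed of lamp2 above 0.45 m/s) or (x of lamp3 in the frame of carriage between -0.03 and 0.03 m and y of lamp3 in the frame of carriage between -0.15 and 0.15 m and z of lamp3 in the frame of carriage below 0.055 m and linear speed of lamp3 above 0.45 m/s) or (x of lamp4 in the frame of carriage between -0.03 and 0.03 m and y of lamp4 in the frame of carriage between -0.15 and 0.15 m and z of lamp4 in the frame of carriage below 0.055 m and linear speed of lamp4 above 0.45 m/s) or (x of lamp5 in the frame of carriage between -0.03 and 0.03 m and y of lamp5 in the frame of carriage between -0.15 and 0.15 m and z of lamp5 in the frame of carriage below 0.055 m and linear speed of lamp5 above 0.45 m/s)).
It fails at once if a lamp is knocked or pressed against the carriage (over 10 N) (contact force between any of lamp1, lamp2, lamp3, lamp4, lamp5 and carriage above 10 N).
It fails at once if the meter, solder reel or tip cleaner is moved more than 30 mm (distance of any of meter, solder_reel, tip_cleaner from where it was at the start of the episode above 0.03 m).
Of lamp1, lamp2, lamp3, lamp4, lamp5 only 3 to 5 are there at a start; the rules pass over those that are not, and their reading is None.
At some moment in a run one of wedge may be knocked a few centimetres aside while the robot is not near it.
It also fails if it takes over 210 s, if anything falls off the work surface, if the arm or the gripper's body presses on something with over 40 N, if the wrist force passes 120 N, or if a joint passes its speed limit or range.

### The arm

A 6-joint arm with a two-finger parallel gripper is mounted at the origin on the work surface. World frame = base frame: x ahead of the robot, y to its left, z up, the work surface at z = 0. Lengths are in m, angles in rad, forces in N, time in s.
With the tool pointing down it reaches from about 0.375 to 0.975 m from the base axis. Payload 3.8 kg.
Tool frame: the origin (TCP) lies midway between the tips of the shut fingers; the grasp point (between the pads) lies 19 mm behind it; z points along the fingers, y is the direction in which the jaws open and shut (so a half turn about z gives the same grasp; the last joint's range is limited). The gripper opens to 85 mm and grips with 20 to 120 N. Pads are 22 mm wide; open, the fingers measure 114 mm over their backs; the gripper's body (76 mm by 85 mm) begins 54 mm behind the grasp point. The pads swing forward as they close: fully open they stand 13 mm farther back than shut.
Start: joints at [1.101, 0.264, 1.604, -0, 1.274, -0.037], TCP at [0.283, 0.613, 0.231] pointing down, gripper open.
Joint ranges: [-2.63, 2.63], [-0.94, 2.18], [0.31, 2.57], [-1.31, 4.45], [0, 2.66], [-2.55, 2.55]. Speed limits (rad/s): [2.57, 2.57, 3.14, 3.14, 3.14, 3.14].

### API

Orientations are given as a rotation vector (axis times angle).
In Python, from workcell import bot gives the robot as it stands.
- The arm moves only by the tool drive_tool, never from a script. Its argument "steps" is a list of rows, each a list of 2 entries, a list of its own where there are three numbers: the shift along the tool's x, y, z in mm, then the turn about the tool's z in degrees. In form: [[[dx, dy, dz], twist], ...]. A call has 1 to 8 rows; each row shifts and turns the commanded pose from where the row before left it, along the tool's axes as they then stand; what a row does not reach is not made up. A row lasts 1/12 s, in which the tool goes at most 41.7 mm and 7.16 degrees, less where a joint would pass 70% of its speed; a pose out of reach is approached as far as the arm can. A call is refused whole if a number of a shift passes 41.7 or a number of a turn 7.16, either way. A call with a gripper value outside its range is refused whole. "jaw" is the opening, from 0 (shut) to 1 (fully open), set as the call begins (left out, the last holds). The fingers move at their own pace and stop on an object; "force" is the grip in N (left out, the last holds). Time passes only in rows, so rows that do not move let the fingers close. It gives the time, the measured TCP pose, the force and the opening at its end, in the units of the state.
- bot.read_state(): the state, without advancing time (a new reading comes with each control period).
- bot.read_camera(name): name is "side" or "top"; returns the picture (420x560x3 uint8, red, green, blue); there is no depth.
- bot.camera_info(name): a dict with "fx", "fy", "cx", "cy" (pixels), "D" ([k1, k2, p1, p2, k3] as OpenCV has them; the pictures are not rectified), "position" and "attitude" of the camera in the world. Camera axes: x right, y down, z forward; pixel columns grow to the right and rows downward; lengths in m; the calibration is good to about 2 mm. A picture is of the moment at which its call begins. camera_info takes no time and is no camera call.
- bot.finish_job(): hands the job in, once; it reports no verdict.
The state is a dict: "time": time; "q": joint angles; "joint_vel": joint speeds; "joint_torque": joint torques, N m; "tool_pos": TCP position; "tcp_rot": TCP orientation; "wrist_force": force on the tool from outside, world axes, zero at the start; "torque": the same for the moment, N m; "width": opening from 0.0 (shut) to 1.0 (fully open).
Only numpy, scipy, OpenCV 4.12 (cv2) and the standard library are available. Lean on these libraries where they do the work, as an engineer would, in place of code of your own. Each camera call takes 0.05 s, during which the arm holds its last target.

## Working session

There is one attempt and no reset: what is moved stays moved. The work goes in short steps, Python scripts to look and compute and a tool call to move; the robot and the scene stay as the last step left them, time stands still between calls to the robot, and variables do not carry over. Pictures are saved under pics/ and viewed, and the job is handed in when it is done.

Besides the shell and the picture viewer there is one more tool, called after "Request:" by a JSON object that holds its "name" and its "arguments". drive_tool: Moves the arm, as the interface text tells. Its arguments: {"type":"object","properties":{"steps":{"type":"array","items":{"type":"array"}},"jaw":{"type":"number"},"force":{"type":"number"}},"required":["steps"]}

```bash
ls; mkdir -p pics; python3 - <<'E'
from workcell import bot
import cv2
s=bot.read_state();print(s)
for n in("side","top"):
    print(n,bot.camera_info(n))
    im=bot.read_camera(n);cv2.imwrite(f"pics/{n}0.png",im[:,:,::-1])
E
```

```text
pics
{'time': 0.0, 'q': array([ 1.10106042e+00,  2.64752270e-01,  1.60538696e+00, -4.08180332e-05,
        1.27369660e+00, -3.69195251e-02]), 'joint_vel': array([-0.0017992 , -0.00085165, -0.00011417,  0.00091857, -0.00118353,
        0.00163901]), 'joint_torque': array([ 8.72469791e-04, -5.15102828e+01, -3.67316973e+01,  1.26693408e-04,
        1.29546417e-02,  6.84704304e-06]), 'tool_pos': array([0.28280686, 0.61208743, 0.22995562]), 'tcp_rot': array([-0.67444075, -3.067805  ,  0.0034259 ]), 'wrist_force': array([-1.05061452,  0.5528138 , -0.79079774]), 'torque': array([-0.00650336, -0.03173151, -0.01957245]), 'width': 0.9988013362542174}
side {'fx': 440.25700075345134, 'fy': 440.25700075345134, 'cx': 282.8316303266936, 'cy': 206.74660014000747, 'D': array([0.02571701, 0.        , 0.        , 0.        , 0.        ]), 'position': array([ 0.00372823, -0.73733655,  0.83991424]), 'attitude': array([-2.16350848,  0.71906134, -0.37328562])}
top {'fx': 452.9481279120422, 'fy': 452.9481279120422, 'cx': 291.5966273159138, 'cy': 204.98646354042006, 'D': array([-0.13303012,  0.        ,  0.        ,  0.        ,  0.        ]), 'position': array([0.38309496, 0.00703394, 1.2654684 ]), 'attitude': array([-2.1520741 ,  2.11172865, -0.22291282])}
```

View pics/side0.png

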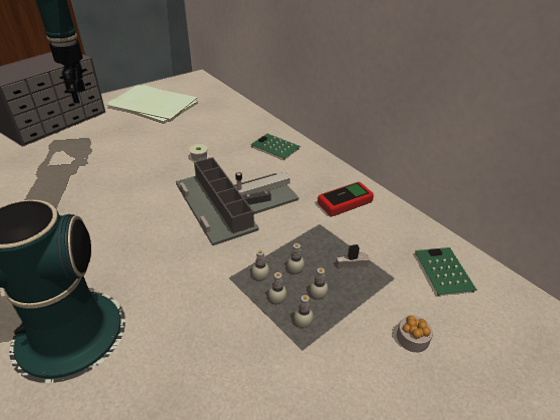

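View pics/top0.png

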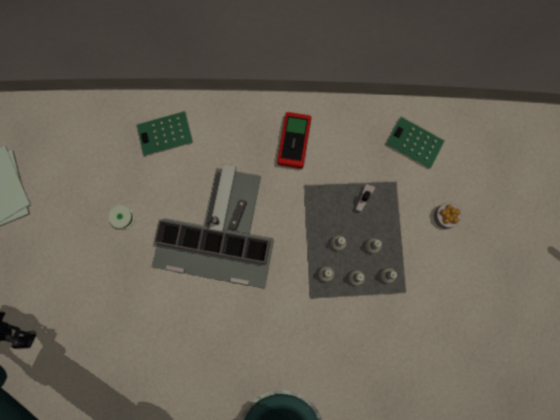

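The side view shows five lamps on the mat at about (260,265), (296,258), (277,289), (318,284) and (303,312). It also shows the wedge at (353,257), the carriage row and the knob at (239,178). The top view shows the same scene, with lamps around (326..390, 242..278). I'll enlarge both.

```bash
cat > h.py <<'E'
import numpy as np,cv2
from scipy.spatial.transform import Rotation as R
from workcell import bot
def cam(n):
    c=bot.camera_info(n);K=np.array([[c['fx'],0,c['cx']],[0,c['fy'],c['cy']],[0,0,1.]])
    return K,np.array(c['D'],float),np.array(c['position']),R.from_rotvec(c['attitude']).as_matrix()
def ray(n,uv):
    K,D,p,M=cam(n);q=cv2.undistortPoints(np.array([[uv]],float),K,D)[0,0]
    d=M@np.array([q[0],q[1],1]);return p,d/np.linalg.norm(d)
def onz(n,uv,z):
    p,d=ray(n,uv);return p+d*(z-p[2])/d[2]
def tri(a,b):  # side uv, top uv
    p,d=ray('side',a);q,e=ray('top',b)
    s=np.linalg.lstsq(np.array([d,-e]).T,q-p,rcond=None)[0]
    x=p+s[0]*d;y=q+s[1]*e;return (x+y)/2,np.linalg.norm(x-y)
def proj(n,X):
    K,D,p,M=cam(n);r=M.T
    return cv2.projectPoints(np.array(X,float).reshape(-1,3),cv2.Rodrigues(r)[0],-r@p,K,D)[0][:,0]
def crop(n,im,u0,v0,w,h,s,name):
    c=cv2.resize(im[v0:v0+h,u0:u0+w],None,fx=s,fy=s,interpolation=cv2.INTER_CUBIC)
    cv2.imwrite(name,c[:,:,::-1])
E
python3 - <<'E'
from h import *
s=cv2.imread('pics/side0.png')[:,:,::-1];t=cv2.imread('pics/top0.png')[:,:,::-1]
crop('s',s,225,225,180,130,4.4,'pics/sl.png')
crop('s',s,170,150,135,95,5.9,'pics/sc.png')
crop('t',t,300,175,110,125,4.8,'pics/tl.png')
crop('t',t,148,160,130,130,4.6,'pics/tc.png')
E
```

```text
(no output)
```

View pics/sl.png

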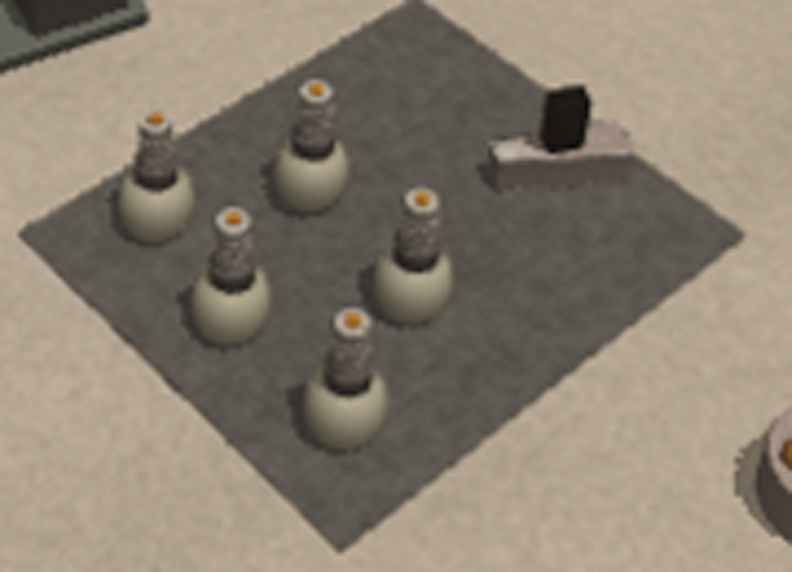

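View pics/sc.png

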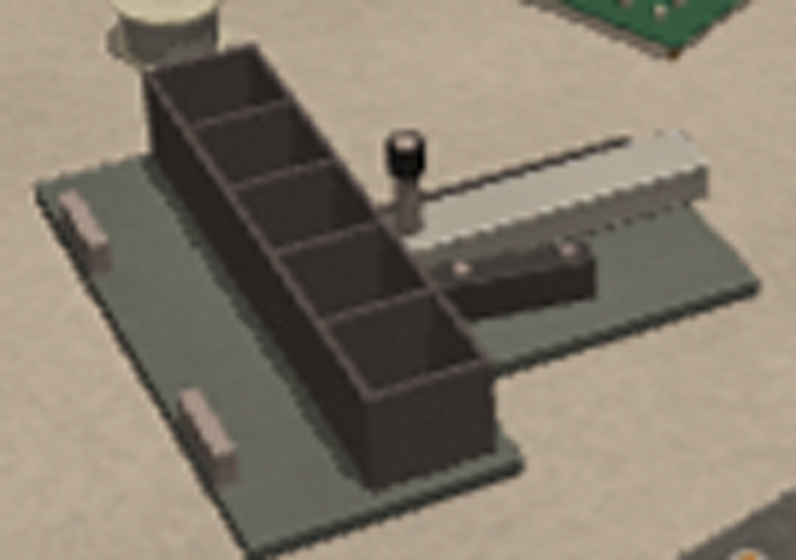

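View pics/tl.png

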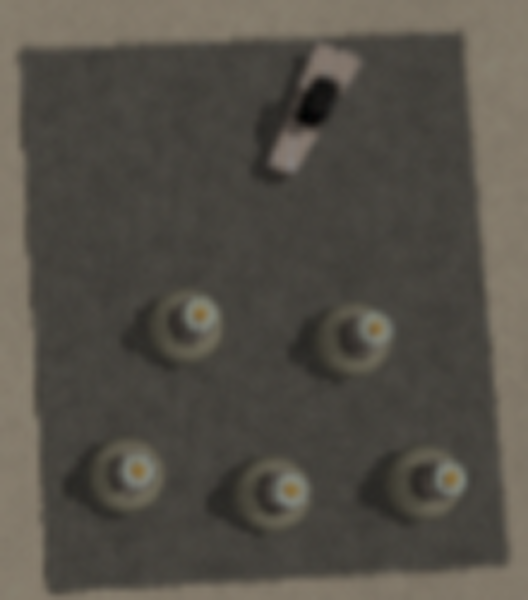

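View pics/tc.png

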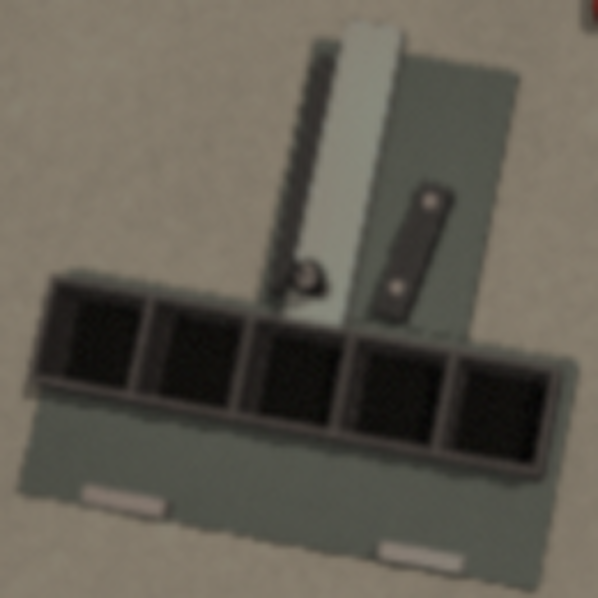

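```bash
cat >> h.py <<'E'
def orange(im,box):
    u0,v0,u1,v1=box;hsv=cv2.cvtColor(np.ascontiguousarray(im[v0:v1,u0:u1]),cv2.COLOR_RGB2HSV)
    m=((hsv[...,1]>110)&(hsv[...,0]>5)&(hsv[...,0]<25)&(hsv[...,2]>90)).astype(np.uint8)
    n,l,st,c=cv2.connectedComponentsWithStats(m,connectivity=8)
    out=[]
    sat=hsv[...,1].astype(float)*m
    for i in range(1,n):
        ys,xs=np.where(l==i);w=sat[ys,xs]
        out.append((u0+(xs*w).sum()/w.sum(),v0+(ys*w).sum()/w.sum(),len(xs)))
    return out
def match(s,t,zlo=.06,zhi=.11):
    r=[]
    for a in s:
        for b in t:
            X,e=tri(a[:2],b[:2])
            if e<.006 and zlo<X[2]<zhi:r.append((X.round(4),round(e,4),np.round(a,1),np.round(b,1)))
    return r
E
python3 - <<'E'
from h import *
s=cv2.imread('pics/side0.png')[:,:,::-1];t=cv2.imread('pics/top0.png')[:,:,::-1]
a=orange(s,(225,225,385,340));b=orange(t,(300,175,405,300))
print(len(a),len(b))
for r in match(a,b):print(*r)
S=lambda x,y:(170+(x+.5)/5.9-.5,150+(y+.5)/5.9-.5)
T=lambda x,y:(148+(x+.5)/4.6-.5,160+(y+.5)/4.6-.5)
for n,p,q in [('rimL-near',(147,72),(37,380)),('rimL-far',(253,45),(53,283)),('rimR-far',(494,362),(558,370)),('rimR-near',(370,396),(540,470)),('barend-',(707,167),(405,30)),('barend+',(683,133),(352,22)),('knob',(405,138),(309,270)),
 ('bed nl',(38,188),(18,492)),('bed nr',(258,552),(540,590)),('bed fr',(522,462),(578,360)),('bed end',(760,285),(520,72)),('screw1',(460,268),(397,288)),('screw2',(568,248),(430,202))]:
    print(n,*[v.round(4) if hasattr(v,'round') else v for v in tri(S(*p),T(*q))])
SL=lambda x,y:(225+(x+.5)/4.4-.5,225+(y+.5)/4.4-.5)
TL=lambda x,y:(300+(x+.5)/4.8-.5,175+(y+.5)/4.8-.5)
for n,p,q in [('tabtop',(568,92),(325,95))]:
    print(n,*tri(SL(*p),TL(*q)))
E
```

```text
5 5
[ 0.5176 -0.1482  0.087 ] 0.002 [296.6 244.8   5. ] [341.4 240.    2. ]
[ 0.432  -0.114   0.0869] 0.0021 [260.  251.4   7. ] [328.3 272.7   3. ]
[ 0.5114 -0.2454  0.0866] 0.0023 [320.9 269.7   7. ] [378. 243.   1.]
[ 0.4229 -0.1968  0.086 ] 0.0017 [277.5 274.1   8. ] [360.  276.5   2. ]
[ 0.43   -0.2852  0.0864] 0.0029 [304.9 297.2   8. ] [393.3 274.3   3. ]
rimL-near [0.5029 0.3437 0.0717] 0.002
rimL-far [0.5617 0.3378 0.0698] 0.0057
rimR-far [0.5173 0.0418 0.0672] 0.0046
rimR-near [0.4578 0.0514 0.0697] 0.001
barend- [0.726  0.1427 0.0341] 0.001
barend+ [0.7316 0.1743 0.0358] 0.0048
knob [0.5661 0.1858 0.0931] 0.0011
bed nl [0.442  0.3691 0.0064] 0.0038
bed nr [0.3917 0.0511 0.0088] 0.0045
bed fr [0.5285 0.0327 0.0058] 0.0003
bed end [0.708  0.0731 0.0063] 0.0007
screw1 [0.5657 0.1405 0.0392] 0.001
screw2 [0.6188 0.1224 0.0394] 0.0025
tabtop [ 0.64484823 -0.22148371  0.0695328 ] 0.0008869734336697105
```

All heights agree with the text: cap tips 87 mm, rim 70, knob top 93. Next I fit the rigid pose from the measured points.

```bash
cat > fit.py <<'E'
from h import *
from scipy.optimize import least_squares
# measured world xy ; model
P=[ # carriage-frame
 ((.5029,.3437),(-30,150),1),((.5617,.3378),(30,150),1),((.5173,.0418),(30,-150),1),((.4578,.0514),(-30,-150),1),
 ((.726,.1427),(222,-18),1),((.7316,.1743),(222,18),1),((.5661,.1858),(55,0),1),
 ((.442,.3691),(-120,160),0),((.3917,.0511),(-120,-160),0),((.5285,.0327),(20,-160),0),((.708,.0731),(190,-90),0)]
def f(p):
    x,y,a,d=p;c,s=np.cos(a),np.sin(a);r=[]
    for w,m,k in P:
        X=m[0]/1000+k*d;Y=m[1]/1000
        r+= [x+c*X-s*Y-w[0],y+s*X+c*Y-w[1]]
    return r
o=least_squares(f,[.535,.19,-.15,-.02]);print(o.x.round(4));print((1000*o.fun.reshape(-1,2)).round(1).tolist())
E
python3 fit.py
```

```text
[ 0.5345  0.1906 -0.1569 -0.0246]
[[1.1, 3.6], [1.6, 0.1], [-0.9, -0.2], [-0.7, -0.4], [0.7, -0.7], [0.7, 3.2], [-1.6, 0.1], [-1.0, -1.7], [-0.7, 0.2], [0.7, -3.2], [0.1, -1.1]]
```

Request:
{"name": "drive_tool", "arguments": {"steps": [[[0,0,0],7],[[0,0,0],7],[[0,0,0],7],[[0,0,0],7],[[0,0,0],7],[[0,0,0],7],[[0,0,0],7],[[0,0,0],7]], "jaw": 0.5, "force": 25}}

```text
time: 0.77
tool_pos: [0.2829, 0.6124, 0.2305]
tcp_rot: [2.043, 2.386, -0.002]
wrist_force: [0.2, -0.1, -0.2]
width: 0.501
```

```bash
cat > go.py <<'E'
import sys
from h import *
W={1:(.4914,.0759),2:(.5008,.1351),3:(.5102,.1944),4:(.5196,.2537),5:(.5290,.3129)}
def plan(x,y,z,yaw=None):
    s=bot.read_state();M=R.from_rotvec(s['tcp_rot']).as_matrix()
    d=M.T@(np.array([x,y,z])-s['tool_pos'])*1000
    ja=np.degrees(np.arctan2(M[1,1],M[0,1]))
    print('t',round(s['time'],2),'pos',s['tool_pos'].round(4),'jaw ang',round(ja,2),'tilt',M[:,2].round(4),'F',s['wrist_force'].round(1),'w',round(s['width'],3),'q6',s['q'][5].round(2))
    print('shift mm',d.round(1), '' if yaw is None else 'twist %.2f'%(-((yaw-ja+90)%180-90)))
if __name__=='__main__':
    a=[float(v) for v in sys.argv[1:]];plan(*a)
E
python3 go.py .432 -.114 .2 -9
```

```text
t 0.77 pos [0.2829 0.6124 0.2305] jaw ang 8.86 tilt [-6.0e-04 -1.2e-03 -1.0e+00] F [ 0.2 -0.1 -0.2] w 0.501 q6 0.95
shift mm [-740.6   35.5   31.3] twist 17.86
```

Request:
{"name": "drive_tool", "arguments": {"steps": [[[0,0,0],6],[[0,0,0],6],[[0,0,0],5.9],[[-34.7,13,1.5],0],[[-34.7,13,1.5],0],[[-34.7,13,1.5],0],[[-34.7,13,1.5],0],[[-34.7,13,1.5],0]]}}

```text
time: 1.43
tool_pos: [0.3208, 0.4295, 0.223]
tcp_rot: [2.383, 2.047, -0.002]
wrist_force: [1.1, 0.1, -0.3]
width: 0.499
```

Request:
{"name": "drive_tool", "arguments": {"steps": [[[-34.7,13,1.5],0],[[-34.7,13,1.5],0],[[-34.7,13,1.5],0],[[-34.7,13,1.5],0],[[-34.7,13,1.5],0],[[-34.7,13,1.5],0],[[-34.7,13,1.5],0],[[-34.7,13,1.5],0]]}}

```text
time: 2.1
tool_pos: [0.3815, 0.1395, 0.2114]
tcp_rot: [2.383, 2.047, -0.0]
wrist_force: [1.1, -0.4, 0.2]
width: 0.504
```

Request:
{"name": "drive_tool", "arguments": {"steps": [[[-34.7,13,1.5],0],[[-34.7,13,1.5],0],[[-34.7,13,1.5],0],[[-34.7,13,1.5],0],[[-34.7,13,1.5],0],[[-34.7,13,1.5],0],[[-34.7,13,1.5],0],[[0,0,0],0]]}}

```text
time: 2.77
tool_pos: [0.4358, -0.1181, 0.2011]
tcp_rot: [2.387, 2.039, -0.003]
wrist_force: [-0.0, 0.3, 1.1]
width: 0.502
```

```bash
python3 go.py .432 -.114 .060 -9; python3 - <<'E'
from h import *
for n in("side","top"):
    im=bot.read_camera(n);cv2.imwrite(f"pics/{n}1.png",im[:,:,::-1])
    print([np.round(r,1).tolist() for r in orange(im,(225,225,385,340) if n=='side' else (300,175,405,300))])
    if n=='side': crop(n,im,200,150,220,165,3.6,'pics/s1c.png')
E
```

```text
t 2.77 pos [ 0.4358 -0.1181  0.2011] jaw ang -9.0 tilt [ 4.e-04 -3.e-03 -1.e+00] F [-0.   0.3  1.1] w 0.502 q6 -0.16
shift mm [  3.9  -4.5 141.1] twist 0.00
[[296.6, 244.8, 5.0], [260.0, 251.5, 6.0], [320.9, 269.7, 7.0], [277.5, 274.1, 8.0], [304.9, 297.2, 8.0]]
[]
```

View pics/s1c.png

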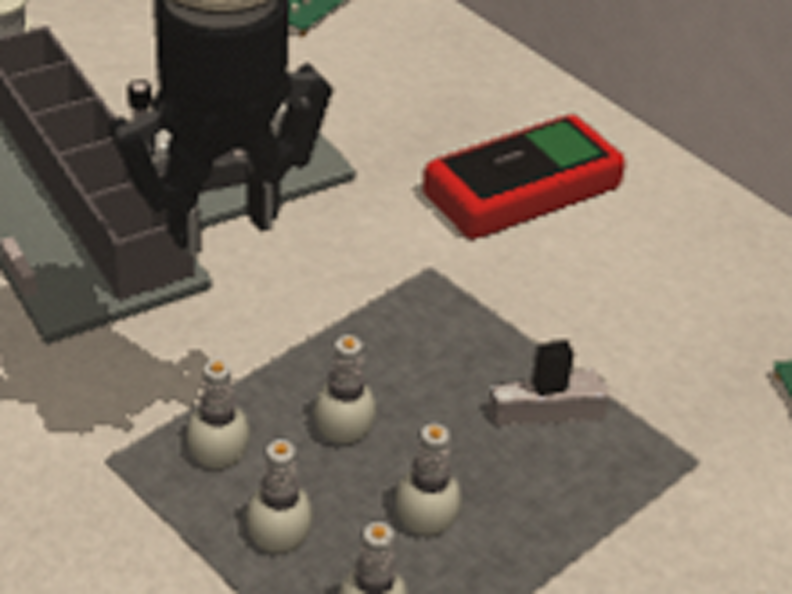

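The gripper is upright near the first lamp, with the jaw in line with fixture x. I go down to just over the cap and check alignment.

Request:
{"name": "drive_tool", "arguments": {"steps": [[[3.9,-4.5,20],0],[[0,0,25],0],[[0,0,25],0],[[0,0,20],0],[[0,0,10],0],[[0,0,0],0]]}}

```text
time: 3.37
tool_pos: [0.4287, -0.1061, 0.0986]
tcp_rot: [-2.378, -2.045, 0.005]
wrist_force: [-0.7, 0.8, 0.5]
width: 0.503
```

```bash
python3 go.py .432 -.114 .060 -9; python3 - <<'E'
from h import *
im=bot.read_camera('side');crop('side',im,210,190,110,100,6,'pics/s2c.png')
im=bot.read_camera('top');crop('side',im,270,220,110,100,6,'pics/t2c.png')
E
```

```text
t 3.37 pos [ 0.4287 -0.1061  0.0986] jaw ang -8.6 tilt [-0.0056  0.002  -1.    ] F [-0.7  0.8  0.5] w 0.503 q6 -0.15
shift mm [-7.4  4.7 38.6] twist 0.40
```

View pics/s2c.png

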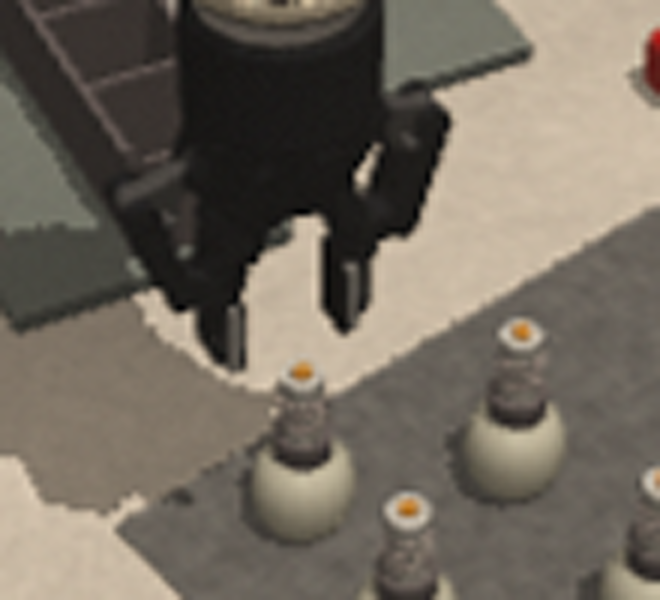

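View pics/t2c.png

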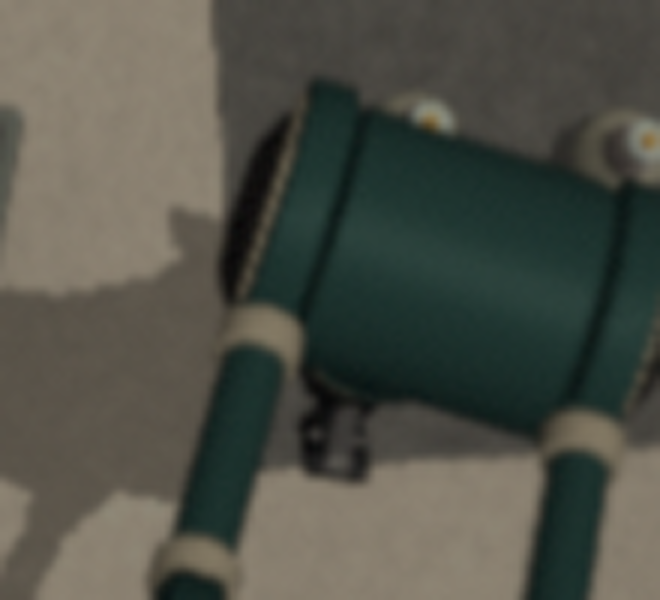

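```bash
python3 go.py .432 -.114 .060 -9
```

```text
t 3.47 pos [ 0.4314 -0.1073  0.1016] jaw ang -8.63 tilt [-1.e-04  2.e-04 -1.e+00] F [-0.3 -0.7 -0.3] w 0.498 q6 -0.15
shift mm [-6.6  1.6 41.6] twist 0.37
```

Request:
{"name": "drive_tool", "arguments": {"steps": [[[0,0,0],0],[[0,0,0],0],[[0,0,0],0],[[0,0,0],0],[[0,0,0],0],[[0,0,0],0]]}}

```text
time: 3.97
tool_pos: [0.4315, -0.1081, 0.1016]
tcp_rot: [2.383, 2.046, 0.001]
wrist_force: [0.6, -0.0, -0.4]
width: 0.499
```

```bash
python3 go.py .432 -.114 .060 -9
```

```text
t 3.97 pos [ 0.4315 -0.1081  0.1016] jaw ang -8.71 tilt [ 6.e-04 -1.e-04 -1.e+00] F [ 0.6 -0.  -0.4] w 0.499 q6 -0.15
shift mm [-5.7  1.4 41.6] twist 0.29
```

Request:
{"name": "drive_tool", "arguments": {"steps": [[[-5.7,1.4,0],0.3],[[0,0,13],0],[[0,0,13],0],[[0,0,0],0],[[0,0,0],0],[[0,0,0],0],[[0,0,0],0]]}}

```text
time: 4.55
tool_pos: [0.4325, -0.1142, 0.076]
tcp_rot: [2.388, 2.039, 0.001]
wrist_force: [-0.8, -0.6, -0.0]
width: 0.503
```

```bash
python3 go.py .432 -.114 .060 -9; python3 - <<'E'
from h import *
im=bot.read_camera('side');crop('side',im,210,190,110,100,6,'pics/s3c.png')
E
```

```text
t 4.55 pos [ 0.4325 -0.1142  0.076 ] jaw ang -9.01 tilt [ 1.2e-03 -4.0e-04 -1.0e+00] F [-0.8 -0.6 -0. ] w 0.503 q6 -0.16
shift mm [ 0.1 -0.5 16. ] twist -0.01
```

View pics/s3c.png

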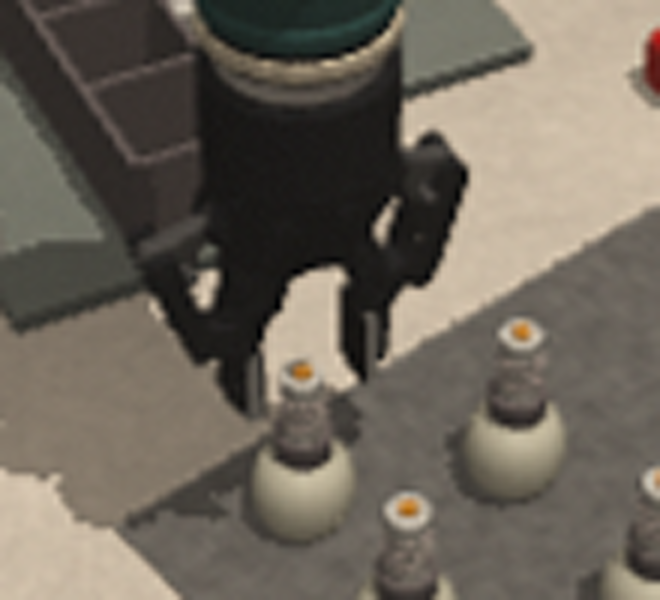

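Request:
{"name": "drive_tool", "arguments": {"steps": [[[0,-0.5,8],0],[[0,0,8],0],[[0,0,0],0],[[0,0,0],0]]}}

```text
time: 4.93
tool_pos: [0.4303, -0.1135, 0.0583]
tcp_rot: [-2.387, -2.039, 0.002]
wrist_force: [-0.2, 0.2, -0.1]
width: 0.496
```

Request:
{"name": "drive_tool", "arguments": {"steps": [[[0,0,0],0],[[0,0,0],0],[[0,0,0],0],[[0,0,0],0],[[0,0,0],0],[[0,0,0],0]], "jaw": 0.1, "force": 25}}

```text
time: 5.43
tool_pos: [0.4315, -0.1138, 0.0594]
tcp_rot: [2.389, 2.04, 0.0]
wrist_force: [0.5, -0.3, -0.3]
width: 0.202
```

Request:
{"name": "drive_tool", "arguments": {"steps": [[[0,0,-10],0],[[0,0,-30],0],[[0,0,-30],0],[[0,0,-30],0],[[0,0,-30],0],[[0,0,-10],0],[[0,0,0],0],[[0,0,0],0]]}}

```text
time: 6.1
tool_pos: [0.4314, -0.1138, 0.1994]
tcp_rot: [2.388, 2.04, 0.001]
wrist_force: [-1.3, -0.2, -1.2]
width: 0.201
```

```bash
python3 go.py .5290 .3129 .2 -9; python3 - <<'E'
from h import *
im=bot.read_camera('side');crop('side',im,210,150,130,130,4.6,'pics/s4c.png')
E
```

```text
t 6.1 pos [ 0.4314 -0.1138  0.1994] jaw ang -8.99 tilt [ 9.e-04 -4.e-04 -1.e+00] F [-1.3 -0.2 -1.2] w 0.201 q6 -0.16
shift mm [436.7  29.7  -0.6] twist 0.01
```

View pics/s4c.png

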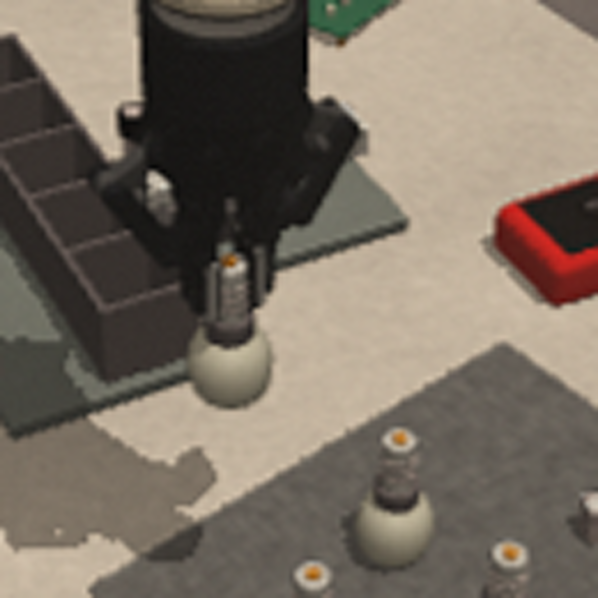

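The lamp hangs upright in the grip at (228,330) in the crop. I carry it to the far +y well.

Request:
{"name": "drive_tool", "arguments": {"steps": [[[20,2.3,0],0],[[33,2.3,0],0],[[33,2.3,0],0],[[33,2.3,0],0],[[33,2.3,0],0],[[33,2.3,0],0],[[33,2.3,0],0],[[33,2.3,0],0]]}}

```text
time: 6.82
tool_pos: [0.487, 0.1325, 0.1962]
tcp_rot: [-2.387, -2.039, 0.007]
wrist_force: [-0.2, -0.0, -0.5]
width: 0.198
```

Request:
{"name": "drive_tool", "arguments": {"steps": [[[33,2.3,0],0],[[33,2.3,0],0],[[33,2.3,0],0],[[33,2.3,0],0],[[33,2,0],0],[[20.7,0,0],0],[[0,0,0],0],[[0,0,0],0]]}}

```text
time: 7.48
tool_pos: [0.5272, 0.3131, 0.1958]
tcp_rot: [-2.386, -2.042, 0.009]
wrist_force: [-0.2, 0.1, -0.1]
width: 0.199
```

Request:
{"name": "drive_tool", "arguments": {"steps": [[[0,0,20],0],[[0,0,20],0],[[0,0,10],0],[[0,0,0],0],[[0,0,0],0],[[0,0,0],0]]}}

```text
time: 7.98
tool_pos: [0.5293, 0.3125, 0.1499]
tcp_rot: [2.389, 2.039, 0.001]
wrist_force: [-0.5, 0.0, -0.7]
width: 0.202
```

```bash
python3 go.py .5290 .3129 .08 -9; python3 - <<'E'
from h import *
im=bot.read_camera('side');crop('side',im,160,110,130,130,4.6,'pics/s5c.png')
im=bot.read_camera('top');crop('top',im,130,160,150,130,4.6,'pics/t5c.png')
E
```

```text
t 7.98 pos [0.5293 0.3125 0.1499] jaw ang -9.04 tilt [ 5.e-04  2.e-04 -1.e+00] F [-0.5  0.  -0.7] w 0.202 q6 0.65
shift mm [ 0.3 -0.3 69.9] twist -0.04
```

View pics/s5c.png

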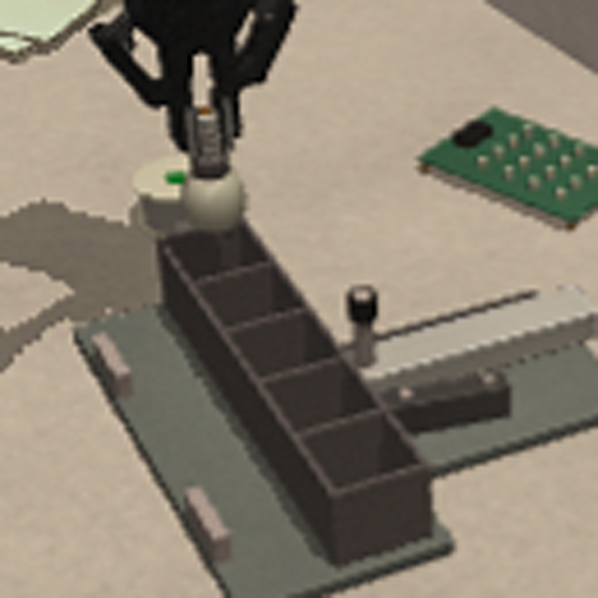

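View pics/t5c.png

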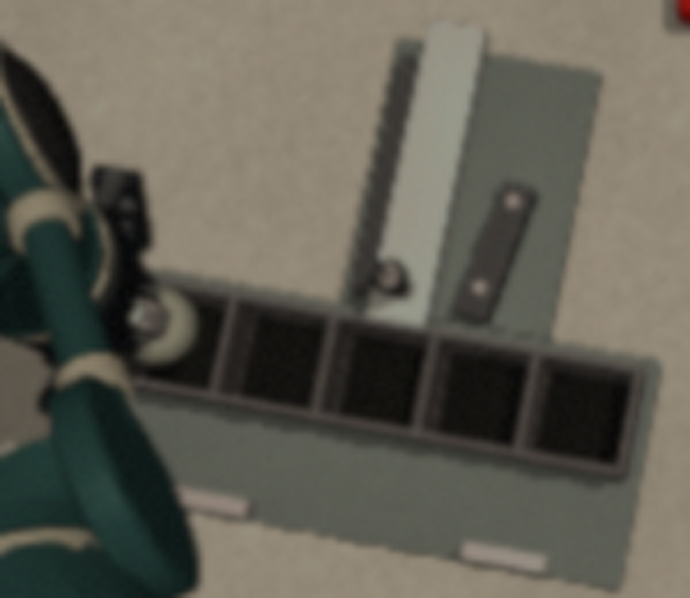

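```bash
python3 - <<'E'
from h import *
print(onz('top',(165.5,230.3),.115),onz('side',(160+215/4.6-.4,110+203/4.6-.4),.115))
E
```

```text
[0.52909618 0.30824646 0.115     ] [0.52612302 0.30097261 0.115     ]
```

```bash
python3 - <<'E'
from h import *
S=lambda x,y:(160+(x+.5)/4.6-.5,110+(y+.5)/4.6-.5)
T=lambda x,y:(130+(x+.5)/4.6-.5,160+(y+.5)/4.6-.5)
print(tri(S(204,109),T(150,318)),tri(S(215,201),T(165,325)))
# where expected points fall
for n,f,o in(('side',4.6,(160,110)),('top',4.6,(130,160))):
    print(n,[((p-o+.5)*f-.5).round(0) for p in proj(n,[[.5293,.3125,.1775],[.5293,.3125,.1155]])])
E
```

```text
(array([0.52342183, 0.29743903, 0.18792882]), np.float64(2.877899296758686e-05)) (array([0.53005216, 0.30924199, 0.11081006]), np.float64(0.0007271219963047228))
side [array([202., 111.]), array([210., 193.])]
top [array([128., 309.]), array([157., 325.])]
```

Request:
{"name": "drive_tool", "arguments": {"steps": [[[-1,0,12],0],[[0,0,12],0],[[0,0,8],0],[[0,0,0],0],[[0,0,0],0]]}}

```text
time: 8.5
tool_pos: [0.5276, 0.3113, 0.1156]
tcp_rot: [-2.388, -2.04, 0.005]
wrist_force: [0.2, 0.3, -0.2]
width: 0.196
```

```bash
python3 go.py .5290 .3129 .08 -9; python3 - <<'E'
from h import *
im=bot.read_camera('side');crop('side',im,180,120,80,80,8,'pics/s6c.png')
im=bot.read_camera('top');crop('top',im,140,200,80,60,8,'pics/t6c.png')
E
```

```text
t 8.5 pos [0.5276 0.3113 0.1156] jaw ang -8.99 tilt [-0.0028 -0.0015 -1.    ] F [ 0.2  0.3 -0.2] w 0.196 q6 0.65
shift mm [ 1.8  1.2 35.6] twist 0.01
```

View pics/s6c.png

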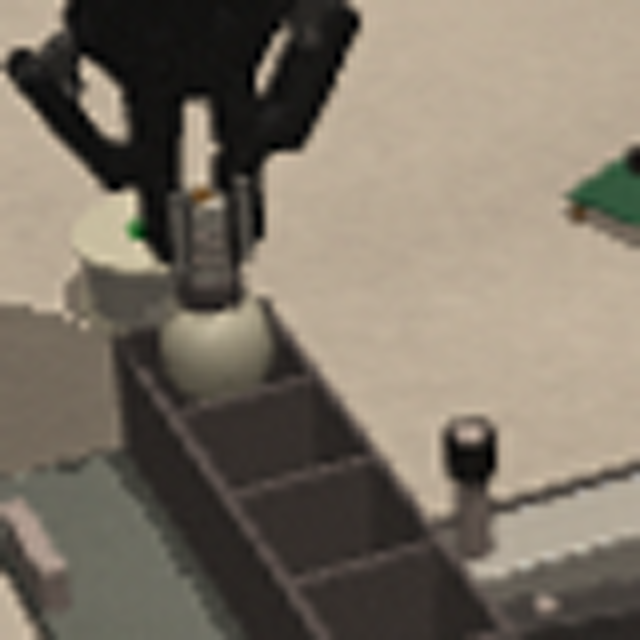

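View pics/t6c.png

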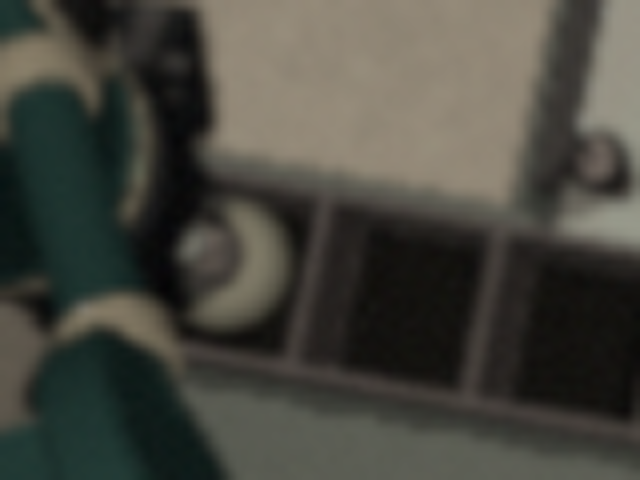

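The globe is inside the well mouth in both views, with a gap of about 5 mm to the divider. I lower it slowly.

Request:
{"name": "drive_tool", "arguments": {"steps": [[[0,0,8],0],[[0,0,8],0],[[0,0,8],0],[[0,0,5],0],[[0,0,2],0],[[0,0,2],0],[[0,0,1],0],[[0,0,0],0]]}}

```text
time: 9.27
tool_pos: [0.5287, 0.3119, 0.0832]
tcp_rot: [2.389, 2.04, -0.0]
wrist_force: [-0.5, -0.2, -0.1]
width: 0.204
```

Request:
{"name": "drive_tool", "arguments": {"steps": [[[0,0,1],0],[[0,0,1],0],[[0,0,0],0],[[0,0,0],0]]}}

```text
time: 9.6
tool_pos: [0.5288, 0.3119, 0.0814]
tcp_rot: [2.389, 2.04, 0.0]
wrist_force: [-0.4, 0.5, -0.8]
width: 0.203
```

```bash
python3 go.py .5290 .3129 .0785 -9; python3 - <<'E'
from h import *
im=bot.read_camera('side');crop('side',im,180,120,80,80,8,'pics/s7c.png')
E
```

```text
t 9.6 pos [0.5288 0.3119 0.0814] jaw ang -9.0 tilt [ 2.e-04  1.e-04 -1.e+00] F [-0.4  0.5 -0.8] w 0.203 q6 0.65
shift mm [1.  0.1 2.9] twist 0.00
```

View pics/s7c.png

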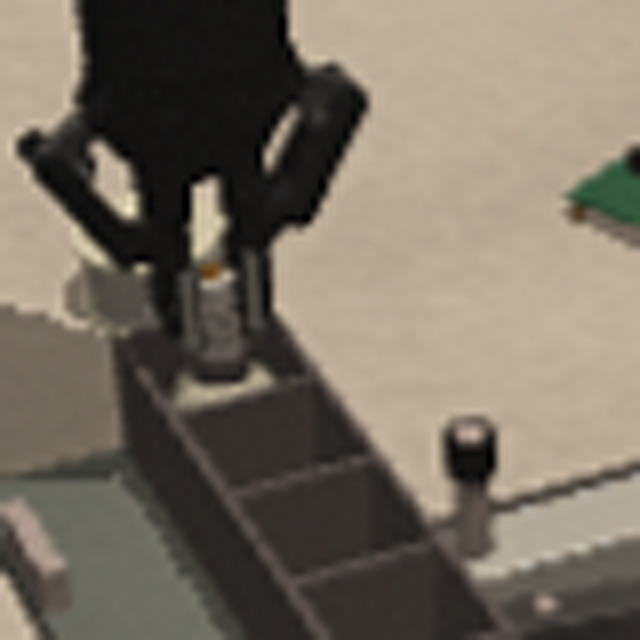

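Request:
{"name": "drive_tool", "arguments": {"steps": [[[0,0,1],0],[[0,0,1],0],[[0,0,0.5],0],[[0,0,0],0],[[0,0,0],0]]}}

```text
time: 10.07
tool_pos: [0.5287, 0.3119, 0.0787]
tcp_rot: [-2.389, -2.04, 0.0]
wrist_force: [-0.5, 0.1, -0.4]
width: 0.197
```

Request:
{"name": "drive_tool", "arguments": {"steps": [[[0,0,0],0],[[0,0,0],0],[[0,0,0],0],[[0,0,0],0]], "jaw": 0.45}}

```text
time: 10.4
tool_pos: [0.5288, 0.312, 0.0789]
tcp_rot: [2.389, 2.04, 0.0]
wrist_force: [-0.7, -0.4, 0.1]
width: 0.447
```

Request:
{"name": "drive_tool", "arguments": {"steps": [[[0,0,-15],0],[[0,0,-25],0],[[0,0,-30],0],[[0,0,-30],0],[[0,0,-20],0],[[0,0,0],0],[[0,0,0],0],[[0,0,0],0]]}}

```text
time: 11.07
tool_pos: [0.5281, 0.3116, 0.1979]
tcp_rot: [-2.389, -2.04, 0.002]
wrist_force: [-1.0, -0.4, -0.8]
width: 0.448
```

```bash
python3 go.py .5176 -.1482 .2 -9; python3 - <<'E'
from h import *
im=bot.read_camera('side');crop('side',im,180,130,80,80,8,'pics/s8c.png')
im=bot.read_camera('side');print(orange(im,(180,130,225,190)))
print(match(orange(im,(225,225,385,340)),orange(bot.read_camera('top'),(300,175,405,300))))
E
```

```text
t 11.07 pos [0.5281 0.3116 0.1979] jaw ang -9.0 tilt [-1.1e-03 -6.0e-04 -1.0e+00] F [-1.  -0.4 -0.8] w 0.448 q6 0.65
shift mm [-455.8   61.5   -1.9] twist 0.00
[(np.float64(206.14911080711354), np.float64(154.4090287277702), 5)]
[(array([ 0.5176, -0.1482,  0.087 ]), np.float64(0.002), array([296.6, 244.8,   5. ]), array([341.4, 240. ,   2. ])), (array([ 0.5114, -0.2454,  0.0866]), np.float64(0.0023), array([320.9, 269.7,   7. ]), array([378., 243.,   1.])), (array([ 0.4229, -0.1968,  0.086 ]), np.float64(0.0017), array([277.5, 274.1,   8. ]), array([360. , 276.5,   2. ])), (array([ 0.43  , -0.2852,  0.0864]), np.float64(0.0028), array([304.9, 297.2,   8. ]), array([393.3, 274.3,   3. ]))]
```

View pics/s8c.png

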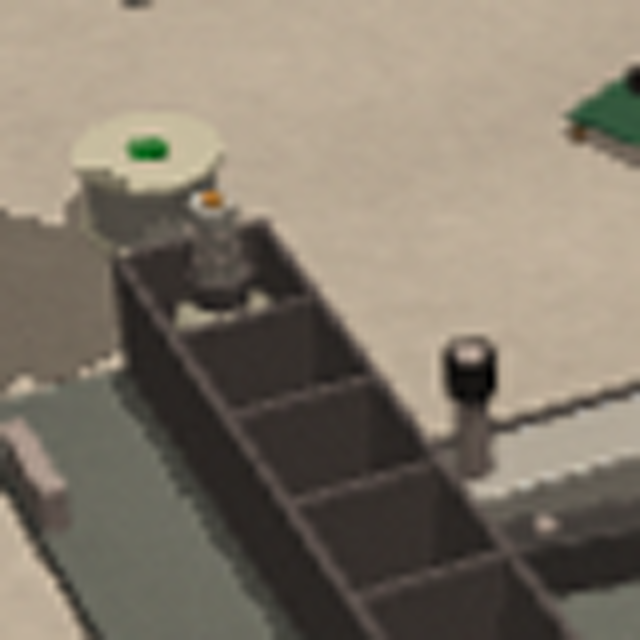

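Lamp 1 is seated and upright, with its cap tip at side pixel (206,154). Next is the lamp at (.518,-.148).

Request:
{"name": "drive_tool", "arguments": {"steps": [[[-20,4.4,0],0],[[-33,4.4,0],0],[[-33,4.4,0],0],[[-33,4.4,0],0],[[-33,4.4,0],0],[[-33,4.4,0],0],[[-33,4.4,0],0],[[-33,4.4,0],0]], "jaw": 0.5}}

```text
time: 11.88
tool_pos: [0.5231, 0.0569, 0.1974]
tcp_rot: [-2.388, -2.04, 0.003]
wrist_force: [0.3, -0.2, 0.2]
width: 0.496
```

Request:
{"name": "drive_tool", "arguments": {"steps": [[[-33,4.4,0],0],[[-33,4.4,0],0],[[-33,4.4,0],0],[[-33,4.4,0],0],[[-33,4.4,0],0],[[-33,3.8,0],0],[[-7,0,0],0],[[0,0,0],0]]}}

```text
time: 12.55
tool_pos: [0.5167, -0.1499, 0.1975]
tcp_rot: [-2.391, -2.035, 0.002]
wrist_force: [-0.0, -0.0, 0.3]
width: 0.504
```

Request:
{"name": "drive_tool", "arguments": {"steps": [[[0,0,30],0],[[0,0,30],0],[[0,0,30],0],[[0,0,10],0],[[0,0,0],0],[[0,0,0],0],[[0,0,0],0]]}}

```text
time: 13.13
tool_pos: [0.5191, -0.1479, 0.1005]
tcp_rot: [2.386, 2.04, 0.002]
wrist_force: [0.6, 0.5, 0.4]
width: 0.501
```

```bash
python3 go.py .5176 -.1482 .0595 -9; python3 - <<'E'
from h import *
im=bot.read_camera('side');crop('side',im,240,180,110,100,6,'pics/s9c.png')
E
```

```text
t 13.13 pos [ 0.5191 -0.1479  0.1005] jaw ang -8.95 tilt [ 2.6e-03 -7.0e-04 -1.0e+00] F [0.6 0.5 0.4] w 0.501 q6 -0.17
shift mm [-0.6 -1.6 41. ] twist 0.05
```

View pics/s9c.png

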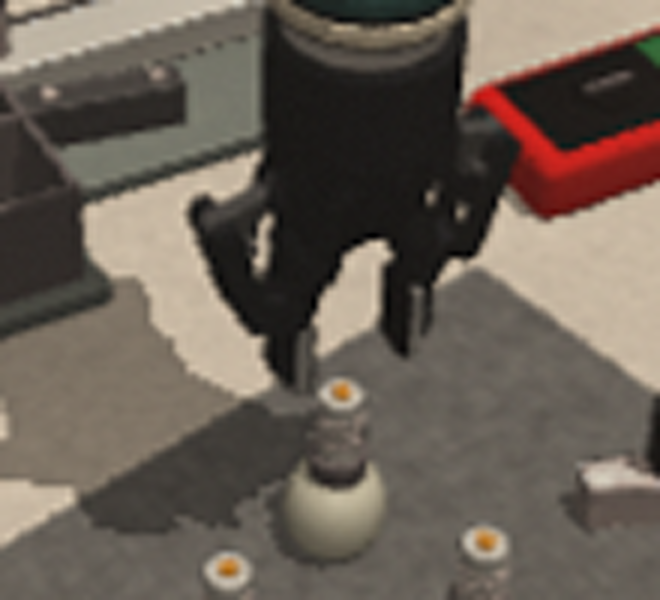

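Request:
{"name": "drive_tool", "arguments": {"steps": [[[0,-0.8,14],0],[[0,0,14],0],[[0,0,13],0],[[0,0,0],0],[[0,0,0],0]]}}

```text
time: 13.6
tool_pos: [0.5174, -0.148, 0.0588]
tcp_rot: [2.388, 2.04, 0.001]
wrist_force: [0.4, 0.2, 0.4]
width: 0.5
```

Request:
{"name": "drive_tool", "arguments": {"steps": [[[0,0,0],0],[[0,0,0],0],[[0,0,0],0],[[0,0,0],0],[[0,0,0],0],[[0,0,0],0]], "jaw": 0.1}}

```text
time: 14.1
tool_pos: [0.5183, -0.1484, 0.0594]
tcp_rot: [2.387, 2.039, 0.002]
wrist_force: [-1.0, -0.2, 7.0]
width: 0.203
```

Request:
{"name": "drive_tool", "arguments": {"steps": [[[0,0,-10],0],[[0,0,-30],0],[[0,0,-30],0],[[0,0,-30],0],[[0,0,-30],0],[[0,0,-10],0],[[0,0,0],0],[[0,0,0],0]]}}

```text
time: 14.77
tool_pos: [0.5167, -0.1479, 0.1977]
tcp_rot: [2.389, 2.04, 0.0]
wrist_force: [-0.3, 0.4, -1.3]
width: 0.196
```

```bash
python3 go.py .5196 .2537 .2 -9
```

```text
t 14.77 pos [ 0.5167 -0.1479  0.1977] jaw ang -9.0 tilt [ 5.e-04 -2.e-04 -1.e+00] F [-0.3  0.4 -1.3] w 0.196 q6 -0.17
shift mm [397.1 -60.   -2.3] twist 0.00
```

Request:
{"name": "drive_tool", "arguments": {"steps": [[[20,-5,-1],0],[[33,-5,-1],0],[[33,-5,0],0],[[33,-5,0],0],[[33,-5,0],0],[[33,-5,0],0],[[33,-5,0],0],[[33,-5,0],0]]}}

```text
time: 15.43
tool_pos: [0.5143, 0.1075, 0.1964]
tcp_rot: [-2.387, -2.038, 0.007]
wrist_force: [-0.6, -0.7, -1.4]
width: 0.198
```

Request:
{"name": "drive_tool", "arguments": {"steps": [[[33,-5,0],0],[[33,-5,0],0],[[33,-5,0],0],[[33,-5.5,0],0],[[14,0,0],0],[[0,0,0],0],[[0,0,0],0],[[0,0,0],0]]}}

```text
time: 16.1
tool_pos: [0.5183, 0.2523, 0.198]
tcp_rot: [-2.389, -2.04, 0.006]
wrist_force: [0.1, -1.3, -0.9]
width: 0.202
```

Request:
{"name": "drive_tool", "arguments": {"steps": [[[0,0,20],0],[[0,0,25],0],[[0,0,25],0],[[0,0,13],0],[[0,0,0],0],[[0,0,0],0],[[0,0,0],0],[[0,0,0],0]]}}

```text
time: 16.77
tool_pos: [0.5207, 0.254, 0.1188]
tcp_rot: [2.389, 2.039, 0.005]
wrist_force: [-0.3, 0.5, -0.1]
width: 0.199
```

```bash
python3 go.py .5196 .2537 .0790 -9; python3 - <<'E'
from h import *
im=bot.read_camera('side');crop('side',im,180,120,80,80,8,'pics/s10c.png')
im=bot.read_camera('top');crop('top',im,140,200,80,60,8,'pics/t10c.png')
E
```

```text
t 16.77 pos [0.5207 0.254  0.1188] jaw ang -9.03 tilt [ 0.0032  0.0014 -1.    ] F [-0.3  0.5 -0.1] w 0.199 q6 0.57
shift mm [-0.5 -1.2 39.8] twist -0.03
```

View pics/s10c.png

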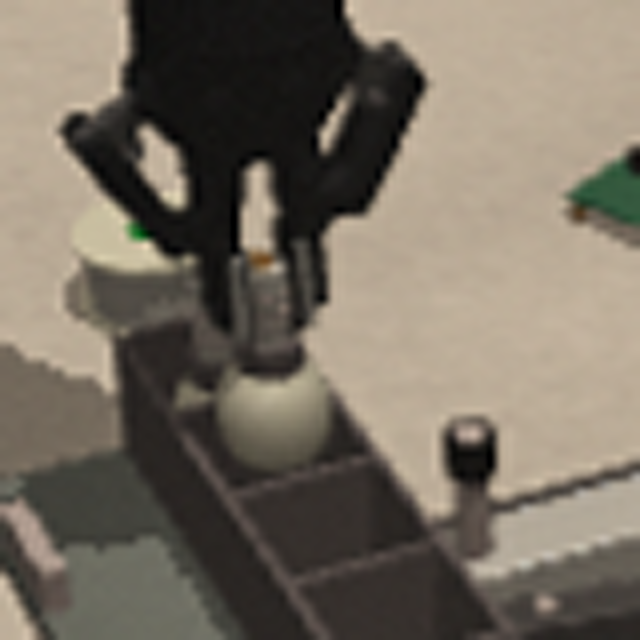

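View pics/t10c.png

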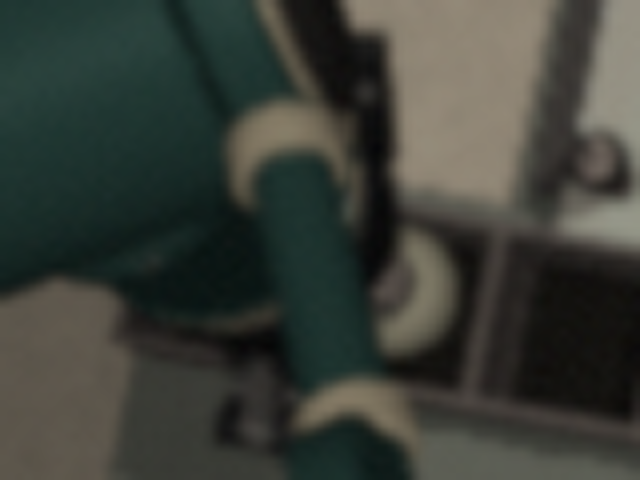

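The lamp is centred and upright in well 4's mouth, so I lower it.

Request:
{"name": "drive_tool", "arguments": {"steps": [[[0,0,10],0],[[0,0,10],0],[[0,0,9],0],[[0,0,4],0],[[0,0,2],0],[[0,0,1],0],[[0,0,0],0],[[0,0,0],0]]}}

```text
time: 17.53
tool_pos: [0.5194, 0.2538, 0.081]
tcp_rot: [2.389, 2.04, 0.001]
wrist_force: [-0.0, -0.8, -1.1]
width: 0.202
```

Request:
{"name": "drive_tool", "arguments": {"steps": [[[0,0,1],0],[[0,0,1],0],[[0,0,0.7],0],[[0,0,0],0],[[0,0,0],0],[[0,0,0],0]]}}

```text
time: 18.03
tool_pos: [0.5194, 0.2537, 0.0783]
tcp_rot: [2.389, 2.04, 0.001]
wrist_force: [0.0, 0.8, -0.2]
width: 0.203
```

Request:
{"name": "drive_tool", "arguments": {"steps": [[[0,0,0],0],[[0,0,0],0],[[0,0,0],0],[[0,0,0],0]], "jaw": 0.45}}

```text
time: 18.37
tool_pos: [0.5192, 0.2537, 0.0781]
tcp_rot: [-2.389, -2.04, 0.0]
wrist_force: [0.6, 0.0, 0.9]
width: 0.448
```

Request:
{"name": "drive_tool", "arguments": {"steps": [[[0,0,-15],0],[[0,0,-25],0],[[0,0,-30],0],[[0,0,-30],0],[[0,0,-20],0],[[0,0,0],0],[[0,0,0],0],[[0,0,0],0]]}}

```text
time: 19.03
tool_pos: [0.5186, 0.2534, 0.1973]
tcp_rot: [-2.389, -2.04, 0.002]
wrist_force: [0.3, -0.8, -0.9]
width: 0.452
```

```bash
python3 go.py .5114 -.2454 .2 -9; python3 - <<'E'
from h import *
im=bot.read_camera('side');crop('side',im,180,130,80,80,8,'pics/s11c.png')
E
```

```text
t 19.03 pos [0.5186 0.2534 0.1973] jaw ang -9.0 tilt [-1.e-03 -4.e-04 -1.e+00] F [ 0.3 -0.8 -0.9] w 0.452 q6 0.57
shift mm [-493.8   70.9   -2.5] twist 0.00
```

View pics/s11c.png

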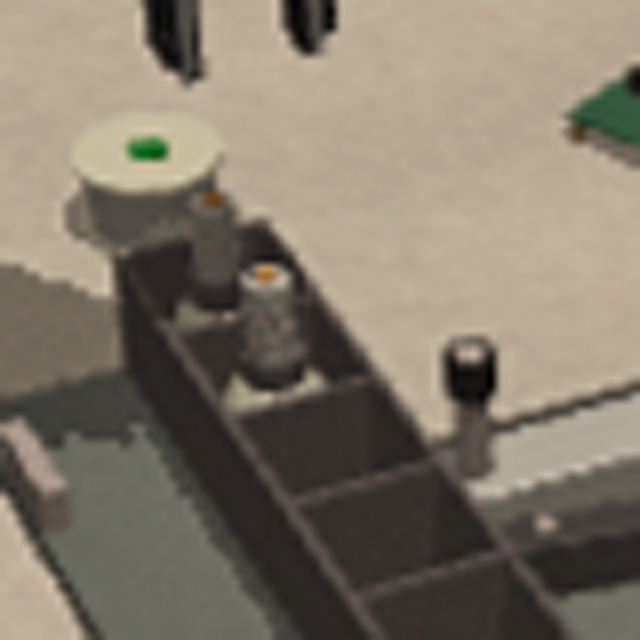

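Two lamps are seated. I go on to the lamp at (.511,-.245).

Request:
{"name": "drive_tool", "arguments": {"steps": [[[-20,4.7,0],0],[[-33,4.7,0],0],[[-33,4.7,0],0],[[-33,4.7,0],0],[[-33,4.7,0],0],[[-33,4.7,0],0],[[-33,4.7,0],0],[[-33,4.7,0],0]], "jaw": 0.5}}

```text
time: 19.75
tool_pos: [0.5155, -0.0016, 0.196]
tcp_rot: [-2.387, -2.039, 0.004]
wrist_force: [0.7, 1.7, -0.7]
width: 0.502
```

Request:
{"name": "drive_tool", "arguments": {"steps": [[[-33,4.7,0],0],[[-33,4.7,0],0],[[-33,4.7,0],0],[[-33,4.7,0],0],[[-33,4.7,0],0],[[-33,4.7,0],0],[[-33,4.5,0],0],[[-12,0,0],0]]}}

```text
time: 20.42
tool_pos: [0.5101, -0.2487, 0.196]
tcp_rot: [-2.39, -2.036, 0.004]
wrist_force: [0.1, -0.5, 0.3]
width: 0.499
```

Request:
{"name": "drive_tool", "arguments": {"steps": [[[0,0,0],0],[[0,0,30],0],[[0,0,30],0],[[0,0,30],0],[[0,0,7],0],[[0,0,0],0],[[0,0,0],0],[[0,0,0],0]]}}

```text
time: 21.08
tool_pos: [0.5128, -0.2453, 0.1029]
tcp_rot: [2.386, 2.039, 0.002]
wrist_force: [0.6, -0.3, 0.3]
width: 0.499
```

```bash
python3 go.py .5114 -.2454 .0605 -9; python3 - <<'E'
from h import *
im=bot.read_camera('side');crop('side',im,270,200,110,100,6,'pics/s12c.png')
E
```

```text
t 21.08 pos [ 0.5128 -0.2453  0.1029] jaw ang -8.96 tilt [ 0.0026 -0.0012 -1.    ] F [ 0.6 -0.3  0.3] w 0.499 q6 -0.33
shift mm [-0.2 -1.5 42.4] twist 0.04
```

View pics/s12c.png

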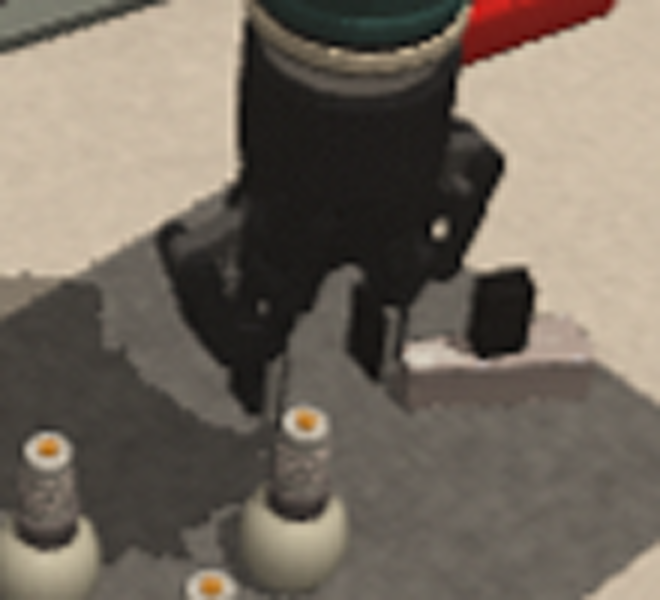

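Request:
{"name": "drive_tool", "arguments": {"steps": [[[0,-0.5,14],0],[[0,0,14],0],[[0,0,13.5],0],[[0,0,0],0],[[0,0,0],0]]}}

```text
time: 21.55
tool_pos: [0.5113, -0.2453, 0.0606]
tcp_rot: [2.388, 2.04, 0.001]
wrist_force: [-0.2, 0.1, -1.3]
width: 0.502
```

Request:
{"name": "drive_tool", "arguments": {"steps": [[[0,0,0],0],[[0,0,0],0],[[0,0,0],0],[[0,0,0],0],[[0,0,0],0],[[0,0,0],0]], "jaw": 0.1}}

```text
time: 22.05
tool_pos: [0.5122, -0.2459, 0.0613]
tcp_rot: [2.387, 2.038, 0.002]
wrist_force: [-1.1, -0.2, 5.9]
width: 0.199
```

Request:
{"name": "drive_tool", "arguments": {"steps": [[[0,0,-10],0],[[0,0,-30],0],[[0,0,-30],0],[[0,0,-30],0],[[0,0,-30],0],[[0,0,-8],0],[[0,0,0],0],[[0,0,0],0]]}}

```text
time: 22.72
tool_pos: [0.5106, -0.2451, 0.1975]
tcp_rot: [2.389, 2.04, 0.0]
wrist_force: [-0.0, 0.8, -0.9]
width: 0.199
```

```bash
python3 go.py .5102 .1944 .2 -9
```

```text
t 22.72 pos [ 0.5106 -0.2451  0.1975] jaw ang -9.0 tilt [ 2.e-04 -1.e-04 -1.e+00] F [-0.   0.8 -0.9] w 0.199 q6 -0.33
shift mm [434.  -69.2  -2.6] twist 0.00
```

Request:
{"name": "drive_tool", "arguments": {"steps": [[[20,-5.3,-1],0],[[33,-5.3,-1],0],[[33,-5.3,0],0],[[33,-5.3,0],0],[[33,-5.3,0],0],[[33,-5.3,0],0],[[33,-5.3,0],0],[[33,-5.3,0],0]]}}

```text
time: 23.38
tool_pos: [0.5059, 0.0109, 0.1964]
tcp_rot: [-2.386, -2.038, 0.006]
wrist_force: [1.3, 0.5, 0.2]
width: 0.2
```

Request:
{"name": "drive_tool", "arguments": {"steps": [[[33,-5.3,0],0],[[33,-5.3,0],0],[[33,-5.3,0],0],[[33,-5.3,0],0],[[33,-5.5,0],0],[[18,0,0],0],[[0,0,0],0],[[0,0,0],0]]}}

```text
time: 24.05
tool_pos: [0.5087, 0.1945, 0.1967]
tcp_rot: [-2.385, -2.042, 0.008]
wrist_force: [0.5, -0.1, -1.2]
width: 0.198
```

Request:
{"name": "drive_tool", "arguments": {"steps": [[[0,0,20],0],[[0,0,25],0],[[0,0,25],0],[[0,0,10],0],[[0,0,0],0],[[0,0,0],0],[[0,0,0],0],[[0,0,0],0]]}}

```text
time: 24.72
tool_pos: [0.5119, 0.1944, 0.1214]
tcp_rot: [2.388, 2.039, 0.004]
wrist_force: [-0.2, -0.3, -1.3]
width: 0.2
```

```bash
python3 go.py .5102 .1944 .0800 -9; python3 - <<'E'
from h import *
im=bot.read_camera('side');crop('side',im,190,120,80,80,8,'pics/s13c.png')
im=bot.read_camera('top');crop('top',im,160,200,80,60,8,'pics/t13c.png')
E
```

```text
t 24.72 pos [0.5119 0.1944 0.1214] jaw ang -9.02 tilt [ 3.e-03  9.e-04 -1.e+00] F [-0.2 -0.3 -1.3] w 0.2 q6 0.48
shift mm [-0.3 -1.8 41.4] twist -0.02
```

View pics/s13c.png

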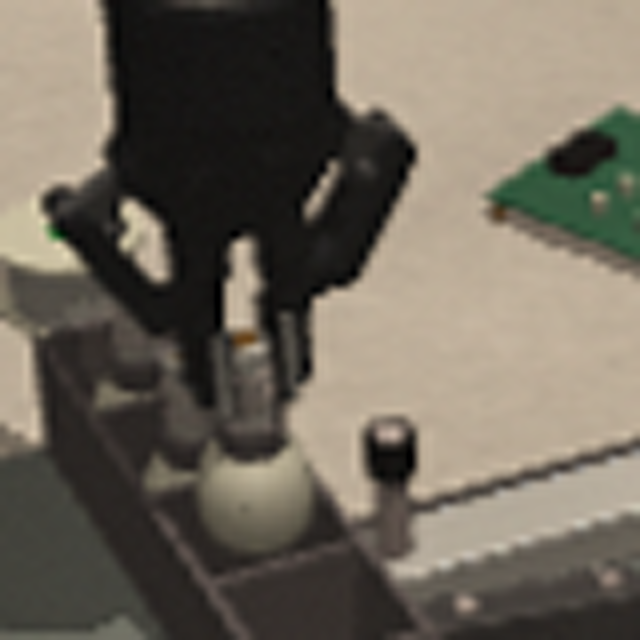

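View pics/t13c.png

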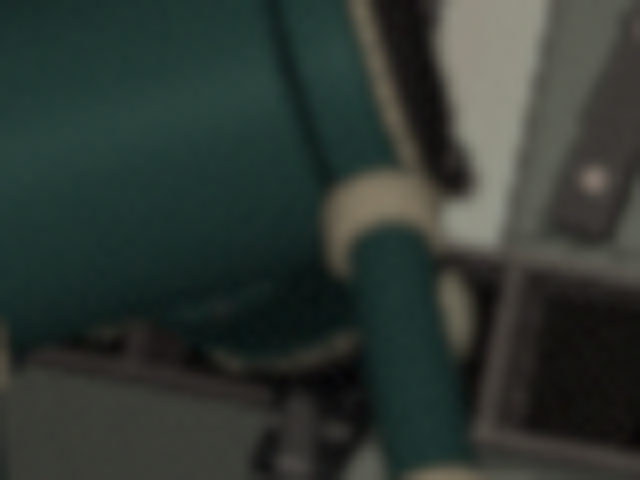

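Request:
{"name": "drive_tool", "arguments": {"steps": [[[0,-0.5,10],0],[[0,0,10],0],[[0,0,10],0],[[0,0,5],0],[[0,0,2],0],[[0,0,1],0],[[0,0,0],0],[[0,0,0],0]]}}

```text
time: 25.48
tool_pos: [0.5103, 0.1945, 0.0817]
tcp_rot: [2.389, 2.04, 0.001]
wrist_force: [0.4, -0.1, -0.8]
width: 0.201
```

Request:
{"name": "drive_tool", "arguments": {"steps": [[[0,0,1],0],[[0,0,1],0],[[0,0,0.5],0],[[0,0,0],0],[[0,0,0],0],[[0,0,0],0]]}}

```text
time: 25.98
tool_pos: [0.5104, 0.1945, 0.0795]
tcp_rot: [2.388, 2.04, 0.001]
wrist_force: [-0.2, 0.0, 0.5]
width: 0.202
```

Request:
{"name": "drive_tool", "arguments": {"steps": [[[0,0,0],0],[[0,0,0],0],[[0,0,0],0],[[0,0,0],0]], "jaw": 0.4}}

```text
time: 26.32
tool_pos: [0.5097, 0.1943, 0.0789]
tcp_rot: [-2.389, -2.04, 0.001]
wrist_force: [0.7, 0.1, 0.1]
width: 0.4
```

Request:
{"name": "drive_tool", "arguments": {"steps": [[[0,0,-15],0],[[0,0,-25],0],[[0,0,-30],0],[[0,0,-30],0],[[0,0,-20],0],[[0,0,0],0],[[0,0,0],0],[[0,0,0],0]]}}

```text
time: 26.98
tool_pos: [0.5093, 0.1941, 0.198]
tcp_rot: [-2.388, -2.04, 0.002]
wrist_force: [-0.2, -0.2, -0.3]
width: 0.399
```

```bash
python3 go.py .4229 -.1968 .2 -9; python3 - <<'E'
from h import *
im=bot.read_camera('side');crop('side',im,180,130,80,80,8,'pics/s14c.png')
E
```

```text
t 26.98 pos [0.5093 0.1941 0.198 ] jaw ang -9.0 tilt [-1.5e-03 -5.0e-04 -1.0e+00] F [-0.2 -0.2 -0.3] w 0.399 q6 0.48
shift mm [-399.6  -24.2   -1.6] twist 0.00
```

View pics/s14c.png

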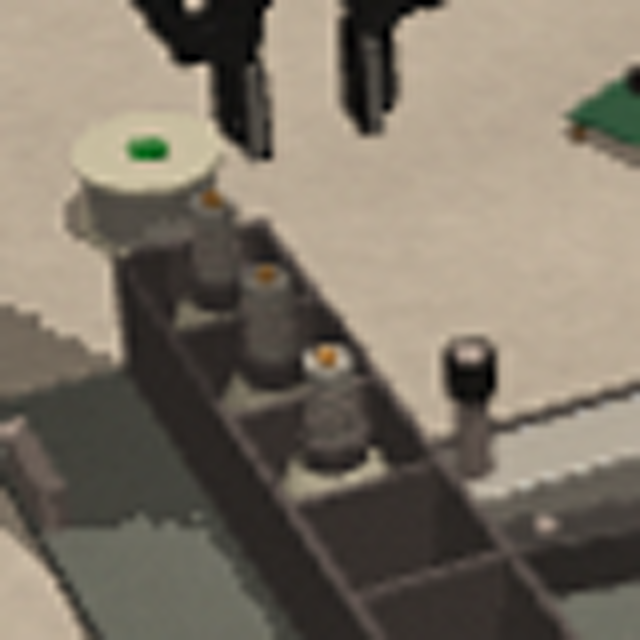

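Three are seated. Next is the lamp at (.423,-.197).

Request:
{"name": "drive_tool", "arguments": {"steps": [[[-20,-2.1,0],0],[[-33,-2.1,0],0],[[-33,-2.1,0],0],[[-33,-2.1,0],0],[[-33,-2.1,0],0],[[-33,-2.1,0],0],[[-33,-2.1,0],0],[[-33,-2.1,0],0]], "jaw": 0.5}}

```text
time: 27.7
tool_pos: [0.4522, -0.052, 0.197]
tcp_rot: [-2.386, -2.039, 0.004]
wrist_force: [-0.3, 0.0, 0.6]
width: 0.502
```

Request:
{"name": "drive_tool", "arguments": {"steps": [[[-33,-2.1,0],0],[[-33,-2.1,0],0],[[-33,-2.1,0],0],[[-33,-1.9,0],0],[[-17,0,0],0],[[0,0,0],0],[[0,0,20],0],[[0,0,30],0]]}}

```text
time: 28.37
tool_pos: [0.4246, -0.1976, 0.1503]
tcp_rot: [2.387, 2.036, 0.004]
wrist_force: [0.1, -0.3, -0.5]
width: 0.502
```

Request:
{"name": "drive_tool", "arguments": {"steps": [[[0,0,30],0],[[0,0,17],0],[[0,0,0],0],[[0,0,0],0],[[0,0,0],0],[[0,0,0],0]]}}

```text
time: 28.87
tool_pos: [0.4241, -0.1971, 0.1036]
tcp_rot: [2.387, 2.039, 0.002]
wrist_force: [0.3, 0.0, 0.5]
width: 0.504
```

```bash
python3 go.py .4229 -.1968 .0605 -9; python3 - <<'E'
from h import *
im=bot.read_camera('side');crop('side',im,230,210,110,100,6,'pics/s15c.png')
E
```

```text
t 28.87 pos [ 0.4241 -0.1971  0.1036] jaw ang -8.97 tilt [ 0.0024 -0.0011 -1.    ] F [0.3 0.  0.5] w 0.504 q6 -0.33
shift mm [ 0.1 -1.3 43.1] twist 0.03
```

View pics/s15c.png

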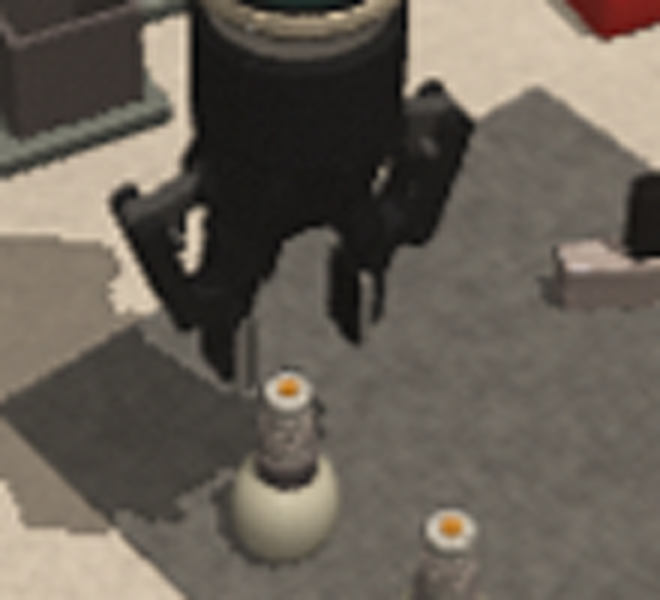

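Request:
{"name": "drive_tool", "arguments": {"steps": [[[0,-0.3,14],0],[[0,0,14],0],[[0,0,13],0],[[0,0,0],0],[[0,0,0],0]]}}

```text
time: 29.33
tool_pos: [0.4226, -0.1968, 0.0616]
tcp_rot: [2.389, 2.04, 0.0]
wrist_force: [0.1, -0.8, 0.6]
width: 0.502
```

Request:
{"name": "drive_tool", "arguments": {"steps": [[[0,0,0],0],[[0,0,0],0],[[0,0,0],0],[[0,0,0],0],[[0,0,0],0],[[0,0,0],0]], "jaw": 0.1}}

```text
time: 29.83
tool_pos: [0.4236, -0.1973, 0.0624]
tcp_rot: [2.387, 2.039, 0.001]
wrist_force: [0.1, -0.2, 6.1]
width: 0.204
```

Request:
{"name": "drive_tool", "arguments": {"steps": [[[0,0,-10],0],[[0,0,-30],0],[[0,0,-30],0],[[0,0,-30],0],[[0,0,-30],0],[[0,0,-8],0],[[0,0,0],0],[[0,0,0],0]]}}

```text
time: 30.5
tool_pos: [0.4222, -0.1966, 0.1989]
tcp_rot: [2.389, 2.04, 0.0]
wrist_force: [-0.2, -0.9, -0.3]
width: 0.201
```

```bash
python3 go.py .5008 .1351 .2 -9
```

```text
t 30.5 pos [ 0.4222 -0.1966  0.1989] jaw ang -9.0 tilt [ 2.e-04 -1.e-04 -1.e+00] F [-0.2 -0.9 -0.3] w 0.201 q6 -0.33
shift mm [339.9  25.7  -1.1] twist 0.00
```

Request:
{"name": "drive_tool", "arguments": {"steps": [[[20,2.5,-1],0],[[33,2.5,0],0],[[33,2.5,0],0],[[33,2.5,0],0],[[33,2.5,0],0],[[33,2.5,0],0],[[33,2.5,0],0],[[33,2.5,0],0]]}}

```text
time: 31.17
tool_pos: [0.4795, 0.0496, 0.197]
tcp_rot: [-2.386, -2.038, 0.007]
wrist_force: [1.2, -0.4, -1.6]
width: 0.202
```

Request:
{"name": "drive_tool", "arguments": {"steps": [[[33,2.5,0],0],[[33,2.5,0],0],[[23,0,0],0],[[0,0,0],0],[[0,0,10],0],[[0,0,25],0],[[0,0,25],0],[[0,0,10],0]]}}

```text
time: 31.83
tool_pos: [0.4962, 0.1332, 0.1244]
tcp_rot: [-2.387, -2.037, 0.013]
wrist_force: [-0.6, 0.1, -0.9]
width: 0.195
```

Request:
{"name": "drive_tool", "arguments": {"steps": [[[0,0,5],0],[[0,0,0],0],[[0,0,0],0],[[0,0,0],0],[[0,0,0],0]]}}

```text
time: 32.25
tool_pos: [0.5016, 0.1352, 0.1266]
tcp_rot: [2.388, 2.039, 0.004]
wrist_force: [-0.3, -0.1, -0.0]
width: 0.198
```

```bash
python3 go.py .5008 .1351 .0810 -9; python3 - <<'E'
from h import *
im=bot.read_camera('side');crop('side',im,190,120,80,80,8,'pics/s16c.png')
E
```

```text
t 32.25 pos [0.5016 0.1352 0.1266] jaw ang -9.01 tilt [ 2.8e-03  6.0e-04 -1.0e+00] F [-0.3 -0.1 -0. ] w 0.198 q6 0.37
shift mm [-0.3 -0.9 45.6] twist -0.01
```

View pics/s16c.png

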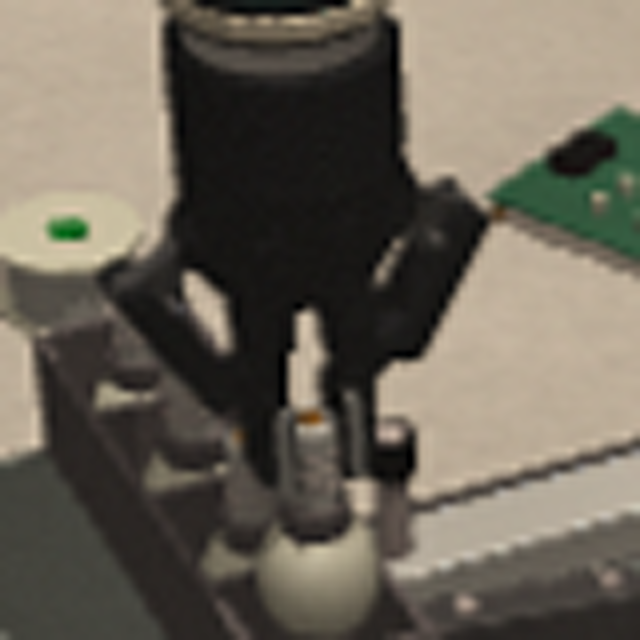

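Request:
{"name": "drive_tool", "arguments": {"steps": [[[0,0,10],0],[[0,0,10],0],[[0,0,10],0],[[0,0,8],0],[[0,0,3],0],[[0,0,1],0],[[0,0,0],0],[[0,0,0],0]]}}

```text
time: 32.97
tool_pos: [0.5006, 0.1352, 0.0832]
tcp_rot: [2.389, 2.04, 0.0]
wrist_force: [-0.3, 0.2, -0.8]
width: 0.198
```

Request:
{"name": "drive_tool", "arguments": {"steps": [[[0,0,1],0],[[0,0,1],0],[[0,0,0.5],0],[[0,0,0],0],[[0,0,0],0],[[0,0,0],0]]}}

```text
time: 33.47
tool_pos: [0.5007, 0.1352, 0.0809]
tcp_rot: [2.388, 2.04, 0.001]
wrist_force: [1.4, 0.2, 0.6]
width: 0.196
```

Request:
{"name": "drive_tool", "arguments": {"steps": [[[0,0,0],0],[[0,0,0],0],[[0,0,0],0],[[0,0,0],0]], "jaw": 0.4}}

```text
time: 33.8
tool_pos: [0.5001, 0.1351, 0.0805]
tcp_rot: [-2.389, -2.04, 0.0]
wrist_force: [0.1, 0.1, 0.1]
width: 0.398
```

Request:
{"name": "drive_tool", "arguments": {"steps": [[[0,0,-15],0],[[0,0,-25],0],[[0,0,-30],0],[[0,0,-30],0],[[0,0,-19],0],[[0,0,0],0],[[0,0,0],0],[[0,0,0],0]]}}

```text
time: 34.47
tool_pos: [0.4996, 0.135, 0.1986]
tcp_rot: [-2.388, -2.04, 0.002]
wrist_force: [0.2, -0.2, -0.6]
width: 0.401
```

```bash
python3 go.py .43 -.2852 .2 -9; python3 - <<'E'
from h import *
im=bot.read_camera('side');crop('side',im,180,130,80,80,8,'pics/s17c.png')
E
```

```text
t 34.47 pos [0.4996 0.135  0.1986] jaw ang -9.0 tilt [-1.5e-03 -3.0e-04 -1.0e+00] F [ 0.2 -0.2 -0.6] w 0.401 q6 0.37
shift mm [-425.9   -3.    -1.2] twist 0.00
```

View pics/s17c.png

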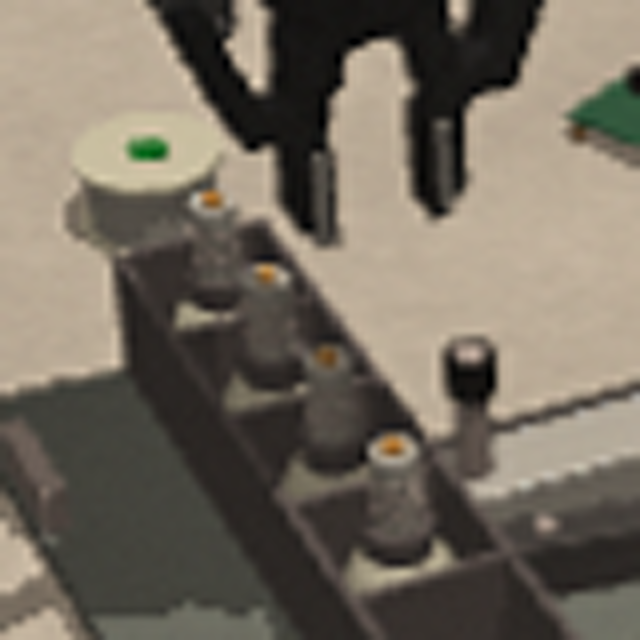

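Four are seated. Now the last lamp.

Request:
{"name": "drive_tool", "arguments": {"steps": [[[-20,-0.3,0],0],[[-33,-0.3,0],0],[[-33,-0.3,0],0],[[-33,-0.3,0],0],[[-33,-0.3,0],0],[[-33,-0.3,0],0],[[-33,-0.3,0],0],[[-33,-0.3,0],0]], "jaw": 0.5}}

```text
time: 35.18
tool_pos: [0.4569, -0.1134, 0.1976]
tcp_rot: [-2.386, -2.039, 0.003]
wrist_force: [1.0, 0.8, 0.5]
width: 0.501
```

Request:
{"name": "drive_tool", "arguments": {"steps": [[[-33,-0.3,0],0],[[-33,-0.3,0],0],[[-33,-0.3,0],0],[[-33,-0.3,0],0],[[-33,-0.3,0],0],[[-10,0,0],0],[[0,0,10],0],[[0,0,30],0]]}}

```text
time: 35.85
tool_pos: [0.4322, -0.2868, 0.1619]
tcp_rot: [2.386, 2.034, 0.003]
wrist_force: [0.3, -1.4, -0.0]
width: 0.498
```

Request:
{"name": "drive_tool", "arguments": {"steps": [[[0,0,30],0],[[0,0,27],0],[[0,0,0],0],[[0,0,0],0],[[0,0,0],0],[[0,0,0],0]]}}

```text
time: 36.35
tool_pos: [0.4313, -0.2853, 0.1044]
tcp_rot: [2.386, 2.039, 0.001]
wrist_force: [0.6, -0.0, 0.9]
width: 0.498
```

```bash
python3 go.py .43 -.2852 .0605 -9; python3 - <<'E'
from h import *
im=bot.read_camera('side');crop('side',im,260,220,110,100,6,'pics/s18c.png')
E
```

```text
t 36.35 pos [ 0.4313 -0.2853  0.1044] jaw ang -8.96 tilt [ 0.0025 -0.0016 -1.    ] F [ 0.6 -0.   0.9] w 0.498 q6 -0.48
shift mm [-0.1 -1.4 43.9] twist 0.04
```

View pics/s18c.png

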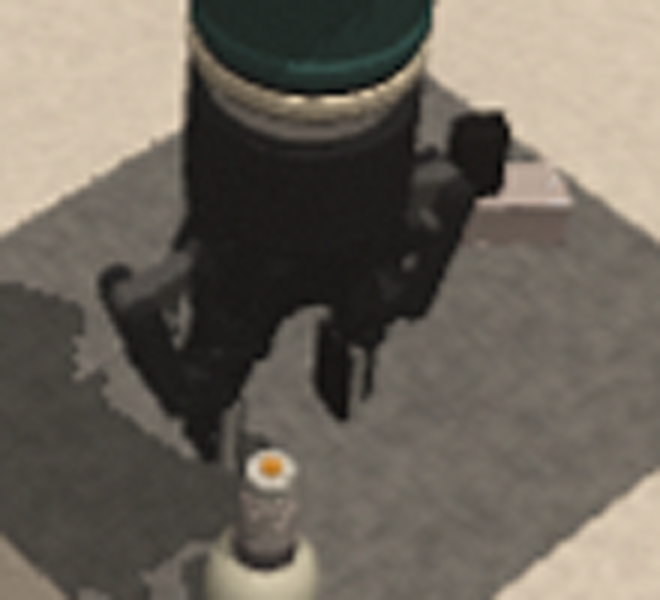

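Request:
{"name": "drive_tool", "arguments": {"steps": [[[0,-0.4,14],0],[[0,0,14],0],[[0,0,15],0],[[0,0,0],0],[[0,0,0],0]]}}

```text
time: 36.82
tool_pos: [0.4297, -0.285, 0.0602]
tcp_rot: [2.389, 2.04, 0.0]
wrist_force: [-0.1, 0.4, 0.9]
width: 0.499
```

Request:
{"name": "drive_tool", "arguments": {"steps": [[[0,0,0],0],[[0,0,0],0],[[0,0,0],0],[[0,0,0],0],[[0,0,0],0],[[0,0,0],0]], "jaw": 0.1}}

```text
time: 37.32
tool_pos: [0.4306, -0.2858, 0.0612]
tcp_rot: [2.387, 2.038, 0.001]
wrist_force: [-1.3, 0.1, 5.8]
width: 0.199
```

Request:
{"name": "drive_tool", "arguments": {"steps": [[[0,0,-10],0],[[0,0,-30],0],[[0,0,-30],0],[[0,0,-30],0],[[0,0,-30],0],[[0,0,-8],0],[[0,0,0],0],[[0,0,0],0]]}}

```text
time: 37.98
tool_pos: [0.4293, -0.2848, 0.1975]
tcp_rot: [2.389, 2.04, 0.0]
wrist_force: [0.5, -0.3, -1.9]
width: 0.198
```

```bash
python3 go.py .4914 .0759 .2 -9
```

```text
t 37.98 pos [ 0.4293 -0.2848  0.1975] jaw ang -9.0 tilt [ 3.e-04 -2.e-04 -1.e+00] F [ 0.5 -0.3 -1.9] w 0.198 q6 -0.48
shift mm [366.    4.9  -2.5] twist 0.00
```

Request:
{"name": "drive_tool", "arguments": {"steps": [[[20,0.5,-1],0],[[33,0.5,0],0],[[33,0.5,0],0],[[33,0.5,0],0],[[33,0.5,0],0],[[33,0.5,0],0],[[33,0.5,0],0],[[33,0.5,0],0]]}}

```text
time: 38.65
tool_pos: [0.4706, -0.0358, 0.1956]
tcp_rot: [-2.386, -2.038, 0.005]
wrist_force: [-0.6, -0.2, -0.9]
width: 0.202
```

Request:
{"name": "drive_tool", "arguments": {"steps": [[[33,0.5,0],0],[[33,0,0],0],[[33,0,0],0],[[16,0,0],0],[[0,0,10],0],[[0,0,25],0],[[0,0,25],0],[[0,0,10],0]]}}

```text
time: 39.32
tool_pos: [0.4866, 0.0748, 0.1226]
tcp_rot: [-2.385, -2.037, 0.013]
wrist_force: [-0.8, -0.3, 0.1]
width: 0.198
```

Request:
{"name": "drive_tool", "arguments": {"steps": [[[0,0,3],0],[[0,0,0],0],[[0,0,0],0],[[0,0,0],0],[[0,0,0],0]]}}

```text
time: 39.73
tool_pos: [0.4924, 0.0758, 0.1271]
tcp_rot: [2.388, 2.039, 0.004]
wrist_force: [-0.3, 0.2, -0.2]
width: 0.201
```

```bash
python3 go.py .4914 .0759 .0800 -9; python3 - <<'E'
from h import *
im=bot.read_camera('side');crop('side',im,200,130,80,80,8,'pics/s19c.png')
E
```

```text
t 39.73 pos [0.4924 0.0758 0.1271] jaw ang -9.02 tilt [ 2.7e-03  3.0e-04 -1.0e+00] F [-0.3  0.2 -0.2] w 0.201 q6 0.26
shift mm [-0.1 -1.1 47.1] twist -0.02
```

View pics/s19c.png

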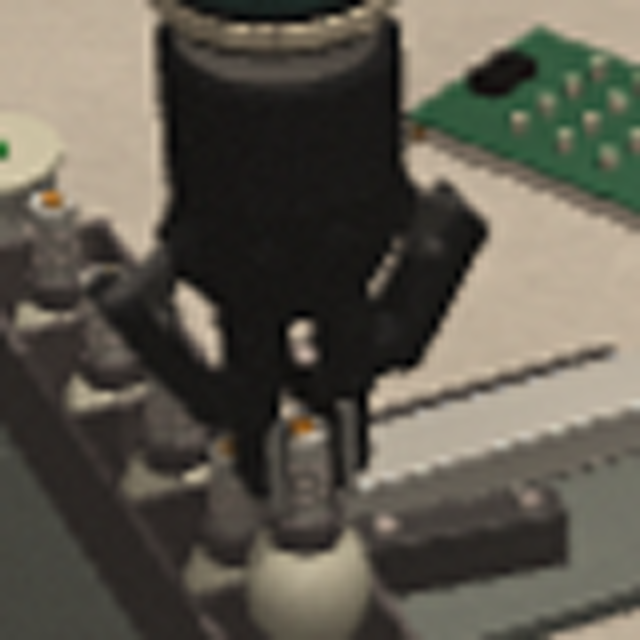

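Request:
{"name": "drive_tool", "arguments": {"steps": [[[0,0,10],0],[[0,0,10],0],[[0,0,10],0],[[0,0,9],0],[[0,0,4],0],[[0,0,1],0],[[0,0,0],0],[[0,0,0],0]]}}

```text
time: 40.45
tool_pos: [0.4914, 0.0759, 0.0816]
tcp_rot: [2.389, 2.04, 0.0]
wrist_force: [-0.1, 0.1, -0.9]
width: 0.199
```

Request:
{"name": "drive_tool", "arguments": {"steps": [[[0,0,1],0],[[0,0,1],0],[[0,0,0.5],0],[[0,0,0],0],[[0,0,0],0],[[0,0,0],0]]}}

```text
time: 40.95
tool_pos: [0.4916, 0.0759, 0.0795]
tcp_rot: [2.388, 2.04, 0.001]
wrist_force: [0.3, -0.1, 0.3]
width: 0.196
```

Request:
{"name": "drive_tool", "arguments": {"steps": [[[0,0,0],0],[[0,0,0],0],[[0,0,0],0],[[0,0,0],0]], "jaw": 0.4}}

```text
time: 41.28
tool_pos: [0.4909, 0.0758, 0.0789]
tcp_rot: [-2.389, -2.04, 0.001]
wrist_force: [0.5, 0.7, -0.0]
width: 0.398
```

Request:
{"name": "drive_tool", "arguments": {"steps": [[[0,0,-15],0],[[0,0,-25],0],[[0,0,-30],0],[[0,0,-30],0],[[0,20,-20],0],[[0,40,0],0],[[0,40,0],0],[[0,0,0],0]]}}

```text
time: 41.95
tool_pos: [0.5961, 0.0591, 0.1987]
tcp_rot: [2.387, 2.037, 0.005]
wrist_force: [-0.3, 0.9, -0.2]
width: 0.4
```

Request:
{"name": "drive_tool", "arguments": {"steps": [[[0,0,0],7],[[0,0,0],7],[[0,0,0],7],[[0,0,0],7],[[0,0,0],7],[[0,0,0],7],[[0,0,0],7],[[0,0,0],7]]}}

```text
time: 42.62
tool_pos: [0.5894, 0.0602, 0.1986]
tcp_rot: [-3.069, -0.671, 0.002]
wrist_force: [-0.4, 0.2, 0.1]
width: 0.397
```

```bash
python3 go.py .565 .1858 .2 81; python3 - <<'E'
from h import *
s=bot.read_camera('side');t=bot.read_camera('top')
crop('side',s,170,140,140,105,5.6,'pics/s20c.png')
crop('top',t,148,150,150,140,4.2,'pics/t20c.png')
for r in match(orange(s,(180,130,260,210)),orange(t,(150,200,290,280)),.08,.13):print(r)
cv2.imwrite('pics/s20.png',s[:,:,::-1]);cv2.imwrite('pics/t20.png',t[:,:,::-1])
E
```

```text
t 42.62 pos [0.5894 0.0602 0.1986] jaw ang -65.35 tilt [-1.e-03 -1.e-04 -1.e+00] F [-0.4  0.2  0.1] w 0.397 q6 1.2
shift mm [  30.2 -124.3   -1.4] twist 33.65
(array([0.5301, 0.3125, 0.1051]), np.float64(0.0018), array([206.1, 154.4,   5. ]), array([164.7, 230.7,   3. ]))
(array([0.519 , 0.2543, 0.1067]), np.float64(0.002), array([212.7, 163.7,   3. ]), array([186.5, 235.5,   4. ]))
```

View pics/s20c.png

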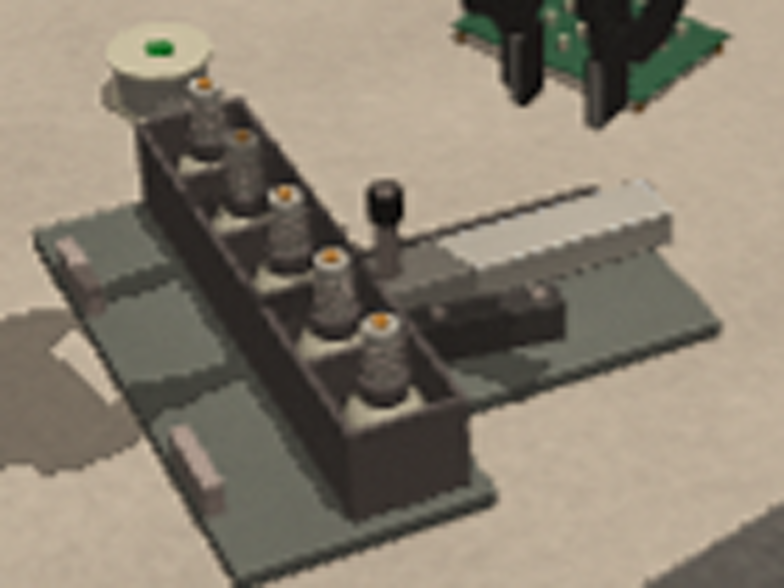

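View pics/t20c.png

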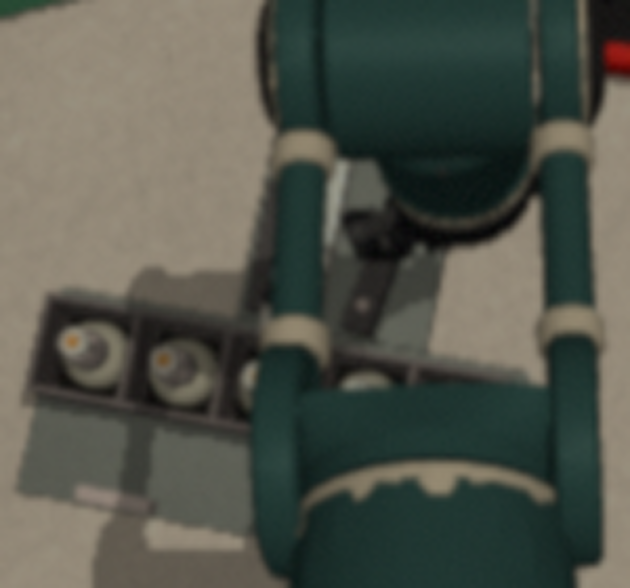

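All five lamps are upright at well bottoms, with cap tips near z=.106 as expected. I turn the jaw across the bar and go over the knob.

Request:
{"name": "drive_tool", "arguments": {"steps": [[[0,0,0],7],[[0,0,0],7],[[0,0,0],7],[[0,0,0],7],[[0,0,0],5.7],[[-15,-40,0],0],[[-15,-40,0],0],[[-13.7,-40.3,0],0]], "jaw": 0.6}}

```text
time: 43.38
tool_pos: [0.565, 0.1833, 0.1989]
tcp_rot: [3.133, -0.236, -0.001]
wrist_force: [1.4, -0.3, 0.1]
width: 0.598
```

Request:
{"name": "drive_tool", "arguments": {"steps": [[[0,0,20],0],[[0,0,30],0],[[0,0,30],0],[[0,0,10],0],[[0,0,0],0],[[0,0,0],0],[[0,0,0],0],[[0,0,0],0]]}}

```text
time: 44.05
tool_pos: [0.5674, 0.183, 0.1115]
tcp_rot: [-3.131, 0.238, -0.006]
wrist_force: [1.2, -0.1, -0.2]
width: 0.598
```

```bash
python3 go.py .565 .1858 .066 81; python3 - <<'E'
from h import *
s=bot.read_camera('side');t=bot.read_camera('top')
crop('side',s,195,140,80,70,8,'pics/s21c.png')
cv2.imwrite('pics/t21.png',t[:,:,::-1])
E
```

```text
t 44.05 pos [0.5674 0.183  0.1115] jaw ang -98.69 tilt [ 0.0039  0.0011 -1.    ] F [ 1.2 -0.1 -0.2] w 0.598 q6 1.99
shift mm [-2.9 -2.3 45.5] twist 0.31
```

View pics/s21c.png

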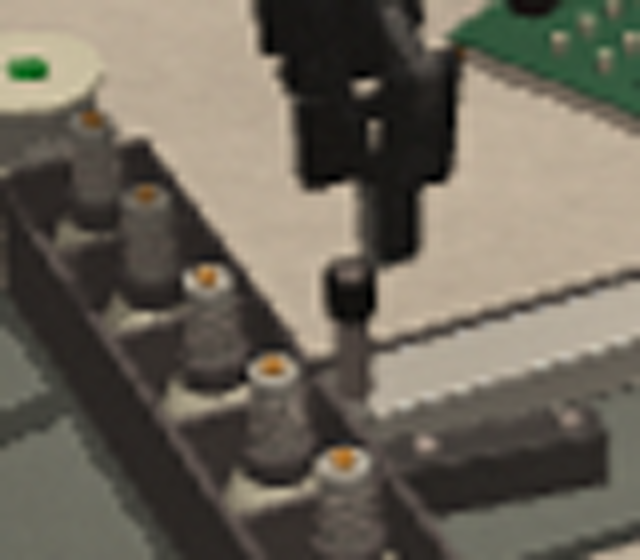

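Request:
{"name": "drive_tool", "arguments": {"steps": [[[-1.5,-2.3,0],0.3],[[0,0,14],0],[[0,0,10],0],[[0,0,0],0],[[0,0,0],0],[[0,0,0],0]]}}

```text
time: 44.65
tool_pos: [0.5643, 0.1853, 0.0852]
tcp_rot: [3.132, -0.246, -0.0]
wrist_force: [0.3, 0.1, -0.3]
width: 0.597
```

```bash
python3 go.py .565 .1858 .066 81; python3 - <<'E'
from h import *
s=bot.read_camera('side')
crop('side',s,195,140,80,70,8,'pics/s22c.png')
E
```

```text
t 44.65 pos [0.5643 0.1853 0.0852] jaw ang -99.0 tilt [-2.e-04 -1.e-04 -1.e+00] F [ 0.3  0.1 -0.3] w 0.597 q6 2.0
shift mm [ 0.6 -0.6 19.2] twist 0.00
```

View pics/s22c.png

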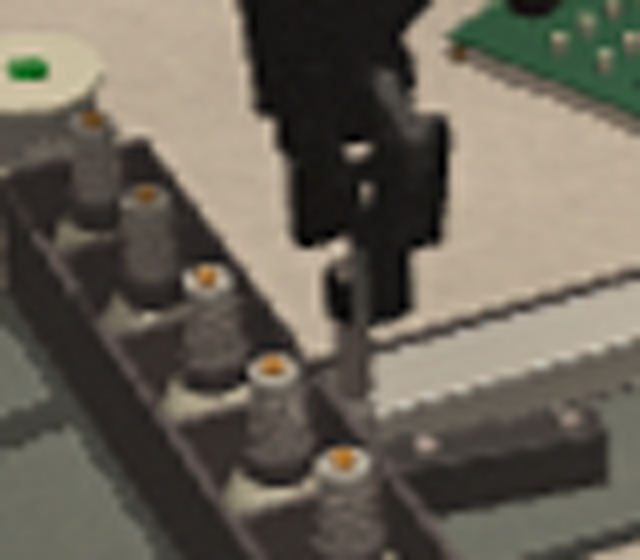

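Request:
{"name": "drive_tool", "arguments": {"steps": [[[0,-0.5,10],0],[[0,0,9],0],[[0,0,0],0],[[0,0,0],0],[[0,0,0],0]]}}

```text
time: 45.12
tool_pos: [0.5642, 0.1857, 0.0656]
tcp_rot: [3.132, -0.246, -0.001]
wrist_force: [0.1, 0.9, 0.4]
width: 0.599
```

Request:
{"name": "drive_tool", "arguments": {"steps": [[[0,0,0],0],[[0,0,0],0],[[0,0,0],0],[[0,0,0],0],[[0,0,0],0],[[0,0,0],0]], "jaw": 0.1, "force": 50}}

```text
time: 45.62
tool_pos: [0.5648, 0.1861, 0.0666]
tcp_rot: [-3.131, 0.246, -0.001]
wrist_force: [-0.9, 1.2, 3.2]
width: 0.212
```

```bash
python3 go.py .565 .1858 .066 81
```

```text
t 45.62 pos [0.5648 0.1861 0.0666] jaw ang -99.0 tilt [ 9.e-04  6.e-04 -1.e+00] F [-0.9  1.2  3.2] w 0.212 q6 2.0
shift mm [0.2 0.3 0.6] twist 0.00
```

The knob is gripped (opening .212, about 18–20 mm). I slide the carriage towards the robot.

Request:
{"name": "drive_tool", "arguments": {"steps": [[[-1,0,0],0],[[-2,0,0],0],[[-3,0,0],0],[[-4,0,0],0],[[-4,0,0],0],[[-4,0,0],0],[[-4,0,0],0],[[-4,0,0],0]]}}

```text
time: 46.28
tool_pos: [0.5388, 0.1903, 0.0666]
tcp_rot: [-3.131, 0.246, -0.002]
wrist_force: [4.0, 2.1, 4.0]
width: 0.212
```

Request:
{"name": "drive_tool", "arguments": {"steps": [[[-4,0,0],0],[[-3,0,0],0],[[-3,0,0],0],[[-2,0,0],0],[[-2,0,0],0],[[-1,0,0],0],[[0,0,0],0],[[0,0,0],0]]}}

```text
time: 46.95
tool_pos: [0.5239, 0.1927, 0.0666]
tcp_rot: [-3.131, 0.246, -0.0]
wrist_force: [2.4, 3.4, 6.7]
width: 0.215
```

```bash
python3 go.py .5205 .1929 .066 81
```

```text
t 46.95 pos [0.5239 0.1927 0.0666] jaw ang -99.0 tilt [ 3.e-04  6.e-04 -1.e+00] F [2.4 3.4 6.7] w 0.215 q6 2.03
shift mm [-3.4  0.3  0.6] twist 0.00
```

Request:
{"name": "drive_tool", "arguments": {"steps": [[[-1,0,0],0],[[-1,0,0],0],[[-1,0,0],0],[[-1,0,0],0],[[0,0,0],0],[[0,0,0],0]]}}

```text
time: 47.45
tool_pos: [0.5201, 0.1933, 0.0666]
tcp_rot: [-3.131, 0.246, -0.001]
wrist_force: [3.8, 4.0, 6.6]
width: 0.214
```

Request:
{"name": "drive_tool", "arguments": {"steps": [[[-1,0,0],0],[[-1,0,0],0],[[0,0,0],0],[[0,0,0],0]]}}

```text
time: 47.78
tool_pos: [0.5191, 0.1934, 0.0666]
tcp_rot: [-3.131, 0.246, -0.004]
wrist_force: [5.7, 2.7, 3.2]
width: 0.215
```

Request:
{"name": "drive_tool", "arguments": {"steps": [[[-1,0,0],0],[[-1,0,0],0],[[-1,0,0],0],[[0,0,0],0],[[0,0,0],0],[[0,0,0],0]]}}

```text
time: 48.28
tool_pos: [0.5191, 0.1935, 0.0667]
tcp_rot: [-3.131, 0.245, -0.013]
wrist_force: [14.8, 0.7, -3.4]
width: 0.21
```

```bash
python3 go.py .5205 .1929 .066 81; python3 - <<'E'
from h import *
s=bot.read_camera('side')
crop('side',s,170,140,140,105,5.6,'pics/s23c.png')
E
```

```text
t 48.28 pos [0.5191 0.1935 0.0667] jaw ang -98.96 tilt [ 8.5e-03  3.0e-04 -1.0e+00] F [14.8  0.7 -3.4] w 0.21 q6 2.04
shift mm [1.5 0.3 0.7] twist 0.04
```

View pics/s23c.png

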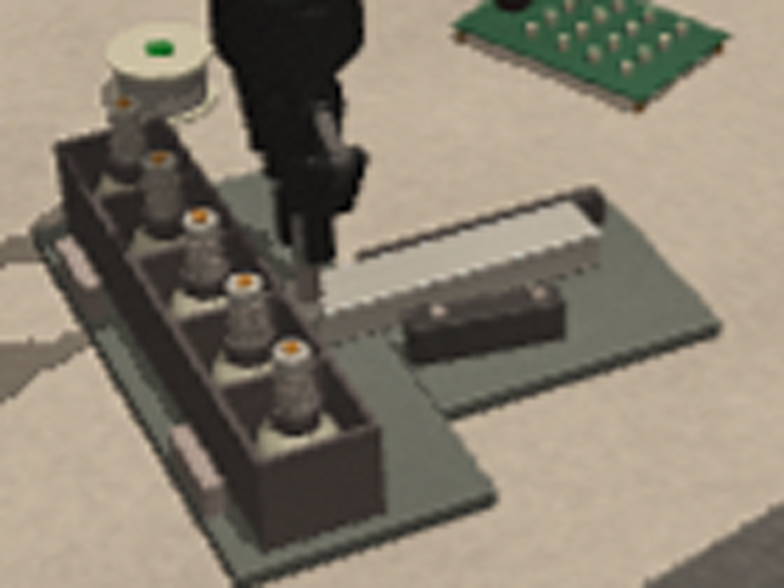

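The carriage is home: 15 N with no further motion, and the knob reads fixture x about −15.7 mm against −15 nominal. I relax the push, open and rise.

Request:
{"name": "drive_tool", "arguments": {"steps": [[[1,0,0],0],[[1,0,0],0],[[0.7,0,0],0],[[0,0,0],0],[[0,0,0],0]]}}

```text
time: 48.75
tool_pos: [0.5191, 0.1934, 0.0666]
tcp_rot: [-3.131, 0.246, -0.004]
wrist_force: [6.0, 2.1, 2.9]
width: 0.211
```

Request:
{"name": "drive_tool", "arguments": {"steps": [[[0,0,0],0],[[0,0,0],0],[[0,0,0],0],[[0,0,0],0],[[0,0,0],0]], "jaw": 0.5, "force": 25}}

```text
time: 49.17
tool_pos: [0.5164, 0.1927, 0.0652]
tcp_rot: [3.131, -0.246, -0.004]
wrist_force: [0.0, 0.4, 0.2]
width: 0.499
```

Request:
{"name": "drive_tool", "arguments": {"steps": [[[0,0,-15],0],[[0,0,-30],0],[[0,0,-30],0],[[0,0,-30],0],[[0,0,-30],0],[[0,40,0],0],[[0,40,0],0],[[0,40,0],0]]}}

```text
time: 49.83
tool_pos: [0.4987, 0.074, 0.2019]
tcp_rot: [3.132, -0.242, 0.002]
wrist_force: [0.4, -0.3, 0.2]
width: 0.499
```

Request:
{"name": "drive_tool", "arguments": {"steps": [[[0,40,0],0],[[0,20,0],0],[[0,0,0],0]]}}

```text
time: 50.08
tool_pos: [0.4882, 0.0119, 0.2008]
tcp_rot: [3.13, -0.252, -0.002]
wrist_force: [-0.1, 0.7, -0.2]
width: 0.504
```

```bash
python3 go.py .645 -.2215 .2 81; python3 - <<'E'
from h import *
s=bot.read_camera('side');t=bot.read_camera('top')
cv2.imwrite('pics/s24.png',s[:,:,::-1]);cv2.imwrite('pics/t24.png',t[:,:,::-1])
crop('side',s,310,220,90,75,8,'pics/s24c.png')
crop('top',t,330,165,75,60,8,'pics/t24c.png')
E
```

```text
t 50.08 pos [0.4882 0.0119 0.2008] jaw ang -99.22 tilt [-0.0013 -0.0017 -1.    ] F [-0.1  0.7 -0.2] w 0.504 q6 1.71
shift mm [192.2 205.3   1. ] twist -0.22
```

View pics/s24.png

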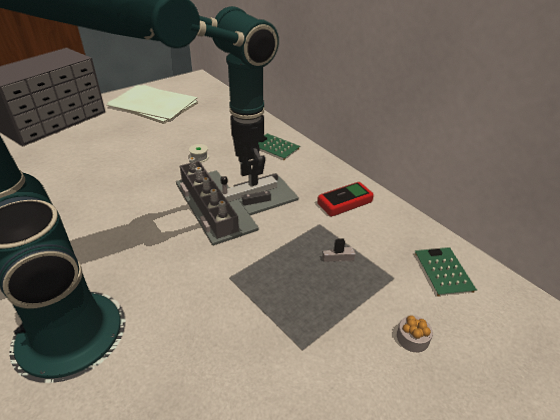

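View pics/s24c.png

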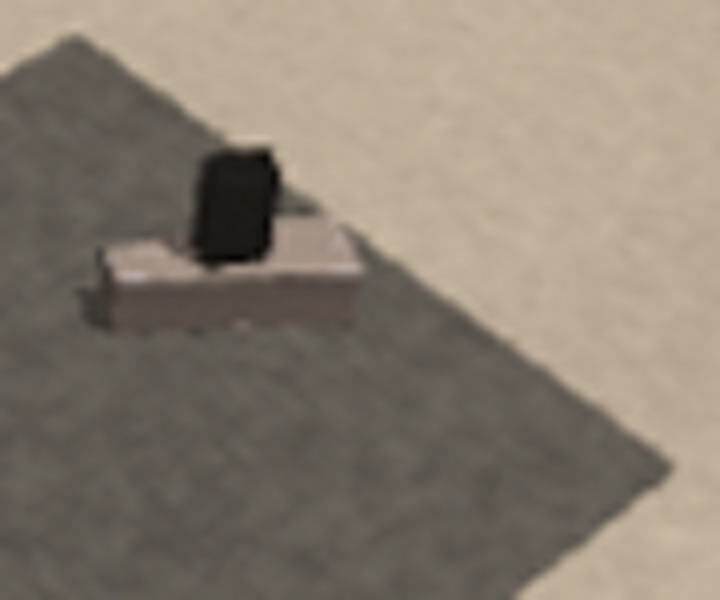

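View pics/t24c.png

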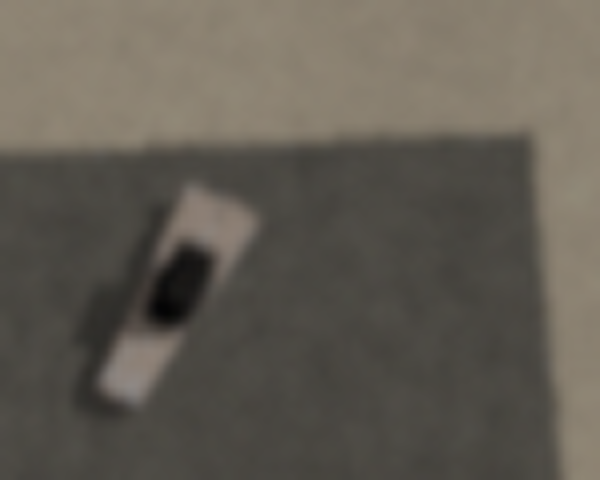

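View pics/t24.png

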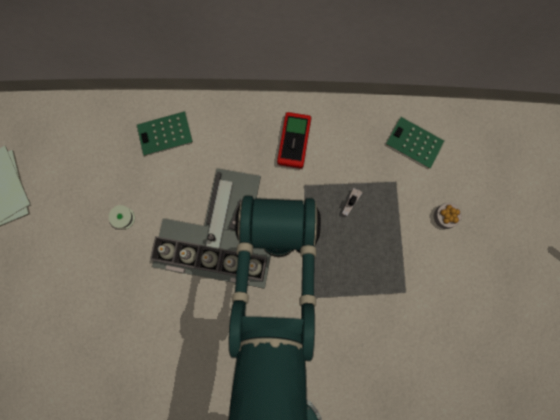

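The wedge has been knocked aside. It now sits at side (338,250) and top (352,202). I measure its new pose from both views.

```bash
python3 - <<'E'
from h import *
T=lambda x,y:(330+(x+.5)/8-.5,165+(y+.5)/8-.5)
S=lambda x,y:(310+(x+.5)/8-.5,220+(y+.5)/8-.5)
m=[(-40,11),(40,11),(40,-17.7),(-40,-4.3)]
t=[(95,387),(188,183),(263,217),(140,410)]
X=[onz('top',T(*p),.028) for p in t];print(np.round(X,4))
s=[(103,250),None,(363,270),(118,278)]
for a,b in zip(s,t):
    if a: print(tri(S(*a),T(*b)))
A=np.array(m)/1000;B=np.array(X)[:,:2]
a0=A.mean(0);b0=B.mean(0);H=(A-a0).T@(B-b0)
yaw=np.arctan2(H[0,1]-H[1,0],H[0,0]+H[1,1]);c,s_=np.cos(yaw),np.sin(yaw);Rm=np.array([[c,-s_],[s_,c]])
o=b0-Rm@a0;print('origin',o,'yaw',yaw,np.degrees(yaw));print((1000*(B-(A@Rm.T+o))).round(1))
# tab top predicted in both crops
for n,off in(('top',(330,165)),('side',(310,220))):
    P=[np.r_[o+Rm@np.array(v)/1000,.068] for v in[(-12,8),(12,8),(12,-8),(-12,-8),(0,0)]]
    print(n,((proj(n,P)-off+.5)*8-.5).round(0).tolist())
E
```

```text
[[ 0.5991 -0.1556  0.028 ]
 [ 0.6727 -0.1889  0.028 ]
 [ 0.661  -0.2154  0.028 ]
 [ 0.5913 -0.1713  0.028 ]]
(array([ 0.60083201, -0.15680155,  0.02440349]), np.float64(0.0025694859355985386))
(array([ 0.66177874, -0.21591798,  0.02732561]), np.float64(0.0013829911509533885))
(array([ 0.59265221, -0.17220116,  0.02875286]), np.float64(0.0034647821651675836))
origin [ 0.63104144 -0.18278953] yaw -0.41231174094567424 -23.62372259987847
[[ 0.3  1.1]
 [ 0.6 -0.1]
 [ 0.4 -0.3]
 [-1.4 -0.6]]
top [[154.0, 298.0], [182.0, 235.0], [225.0, 254.0], [197.0, 317.0], [190.0, 276.0]]
side [[191.0, 149.0], [262.0, 138.0], [279.0, 172.0], [207.0, 183.0], [235.0, 161.0]]
```

Request:
{"name": "drive_tool", "arguments": {"steps": [[[0,0,0],7],[[0,0,0],7.1],[[0,0,0],0.5],[[30,17.3,0],0],[[30,17.3,0],0],[[30,17.3,0],0],[[30,17.3,0],0],[[30,17.3,0],0]]}}

```text
time: 50.85
tool_pos: [0.5936, -0.1238, 0.2008]
tcp_rot: [-3.076, 0.634, 0.0]
wrist_force: [0.3, 0.9, 0.2]
width: 0.504
```

Request:
{"name": "drive_tool", "arguments": {"steps": [[[30,17.3,0],0],[[29,17.3,20],0],[[0,0,30],0],[[0,0,30],0],[[0,0,20],0],[[0,0,0],0],[[0,0,0],0],[[0,0,0],0]]}}

```text
time: 51.52
tool_pos: [0.6339, -0.1786, 0.1023]
tcp_rot: [3.076, -0.639, 0.003]
wrist_force: [0.0, -0.4, 0.5]
width: 0.497
```

```bash
python3 go.py .6305 -.1823 .037 66.4; python3 - <<'E'
from h import *
s=bot.read_camera('side');t=bot.read_camera('top')
crop('side',s,290,190,90,75,8,'pics/s25c.png')
crop('top',t,310,165,90,60,8,'pics/t25c.png')
E
```

```text
t 51.52 pos [ 0.6339 -0.1786  0.1023] jaw ang -113.46 tilt [ 1.7e-03 -4.0e-04 -1.0e+00] F [ 0.  -0.4  0.5] w 0.497 q6 1.67
shift mm [-1.7  4.7 65.3] twist 0.14
```

View pics/s25c.png

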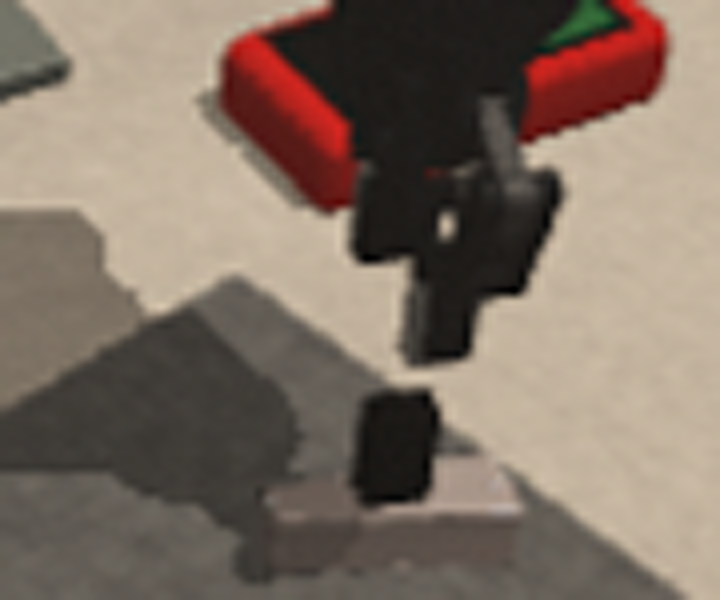

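View pics/t25c.png

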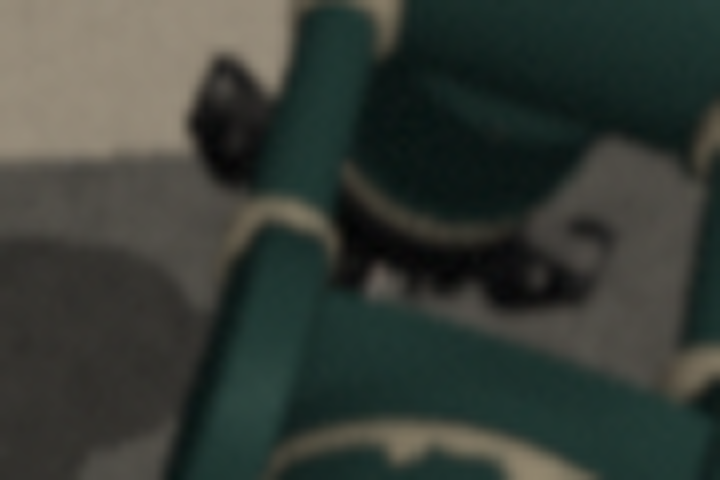

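Request:
{"name": "drive_tool", "arguments": {"steps": [[[-0.7,4.5,0],0],[[0,0,15],0],[[0,0,5],0],[[0,0,0],0],[[0,0,0],0],[[0,0,0],0]]}}

```text
time: 52.12
tool_pos: [0.6305, -0.1833, 0.0818]
tcp_rot: [3.075, -0.642, 0.001]
wrist_force: [-0.2, 0.1, 0.6]
width: 0.499
```

```bash
python3 go.py .6305 -.1823 .037 66.4; python3 - <<'E'
from h import *
s=bot.read_camera('side')
crop('side',s,290,190,90,75,8,'pics/s26c.png')
E
```

```text
t 52.12 pos [ 0.6305 -0.1833  0.0818] jaw ang -113.59 tilt [ 9.e-04 -3.e-04 -1.e+00] F [-0.2  0.1  0.6] w 0.499 q6 1.66
shift mm [-0.4 -0.9 44.8] twist 0.01
```

View pics/s26c.png

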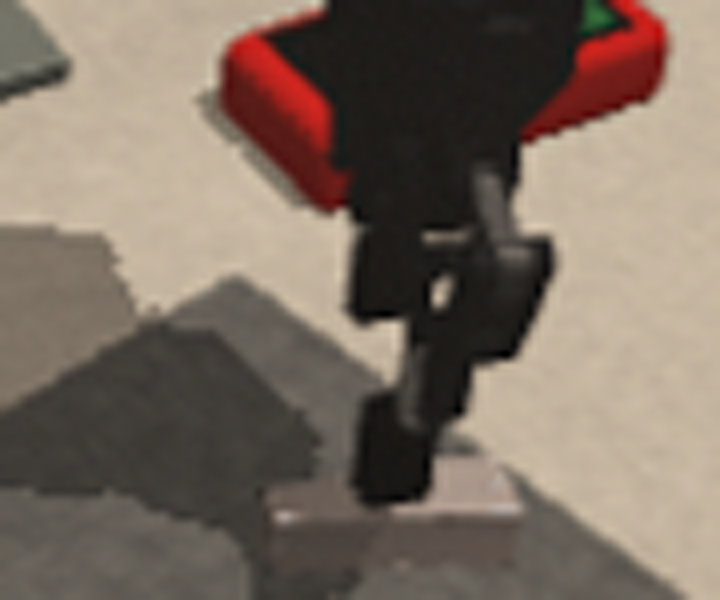

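```bash
python3 - <<'E'
from h import *
p=np.array([.6305,-.1833]);y=np.array([-.4,-.916]);x=np.array([.916,-.4])
for z in(.082,.088,.094):
    P=[np.r_[p+y*.021+x*d,z] for d in(-.011,.011)]+[np.r_[p,.068]]
    print(z,((proj('side',P)-(290,190)+.5)*8-.5).round(0).tolist())
E
```

```text
0.082 [[388.0, 420.0], [455.0, 410.0], [395.0, 402.0]]
0.088 [[390.0, 406.0], [457.0, 396.0], [395.0, 402.0]]
0.094 [[392.0, 392.0], [459.0, 382.0], [395.0, 402.0]]
```

Request:
{"name": "drive_tool", "arguments": {"steps": [[[-1,-0.5,15],0],[[0,0,15],0],[[0,0,10],0],[[0,0,4.5],0],[[0,0,0],0],[[0,0,0],0]]}}

```text
time: 52.67
tool_pos: [0.6296, -0.1823, 0.0367]
tcp_rot: [3.075, -0.642, -0.0]
wrist_force: [0.3, -0.0, -0.2]
width: 0.494
```

Request:
{"name": "drive_tool", "arguments": {"steps": [[[0,0,0],0],[[0,0,0],0],[[0,0,0],0],[[0,0,0],0],[[0,0,0],0],[[0,0,0],0]], "jaw": 0.08, "force": 60}}

```text
time: 53.17
tool_pos: [0.6304, -0.1825, 0.0377]
tcp_rot: [3.075, -0.642, 0.003]
wrist_force: [0.6, -0.5, 4.8]
width: 0.177
```

```bash
python3 go.py .6305 -.1823 .037 66.4; python3 - <<'E'
from h import *
s=bot.read_camera('side')
crop('side',s,290,190,90,75,8,'pics/s27c.png')
E
```

```text
t 53.17 pos [ 0.6304 -0.1825  0.0377] jaw ang -113.6 tilt [ 2.e-03 -6.e-04 -1.e+00] F [ 0.6 -0.5  4.8] w 0.177 q6 1.66
shift mm [ 0.  -0.2  0.7] twist 0.00
```

View pics/s27c.png

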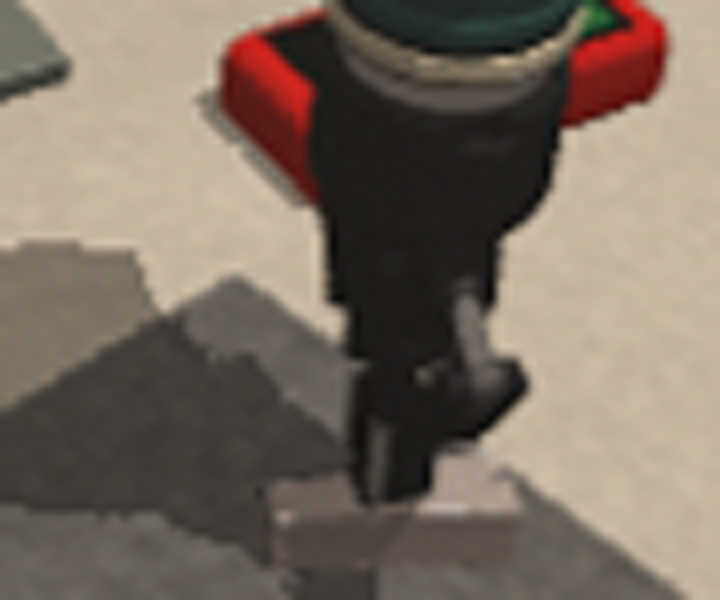

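The wedge tab is gripped (opening .177, about 15 mm). I lift it, line it up with the fixture and carry it over.

Request:
{"name": "drive_tool", "arguments": {"steps": [[[0,0,-10],0],[[0,0,-30],0],[[0,0,-35],0],[[0,0,-35],0],[[0,0,0],-7],[[0,0,0],-7.1],[[0,0,0],-0.5],[[0,0,0],0]]}}

```text
time: 53.88
tool_pos: [0.6285, -0.1819, 0.1459]
tcp_rot: [-3.131, 0.251, 0.003]
wrist_force: [-0.1, -0.3, -1.2]
width: 0.175
```

Request:
{"name": "drive_tool", "arguments": {"steps": [[[-3,-25,0],0],[[-3,-33,0],0],[[-3,-33,0],0],[[-3,-33,0],0],[[-3,-33,0],0],[[-3,-33,0],0],[[-3,-33,0],0],[[-3,-33,0],0]]}}

```text
time: 54.55
tool_pos: [0.6446, 0.0759, 0.1452]
tcp_rot: [3.131, -0.252, -0.004]
wrist_force: [-0.3, 0.4, -1.0]
width: 0.176
```

Request:
{"name": "drive_tool", "arguments": {"steps": [[[-4,-33,0],0],[[0,-30,0],0],[[0,0,0],0],[[0,0,0],0],[[0,0,0],0],[[0,0,0],0]]}}

```text
time: 55.05
tool_pos: [0.651, 0.1361, 0.1457]
tcp_rot: [3.131, -0.249, -0.003]
wrist_force: [-0.4, 0.1, -1.8]
width: 0.178
```

```bash
python3 go.py .6527 .1375 .047 81; python3 - <<'E'
from h import *
s=bot.read_camera('side');t=bot.read_camera('top')
crop('side',s,200,130,100,75,8,'pics/s28c.png')
crop('top',t,190,140,90,75,8,'pics/t28c.png')
E
```

```text
t 55.05 pos [0.651  0.1361 0.1457] jaw ang -99.1 tilt [-1.7e-03 -8.0e-04 -1.0e+00] F [-0.4  0.1 -1.8] w 0.178 q6 1.9
shift mm [ 1.6 -1.7 98.7] twist -0.10
```

View pics/s28c.png

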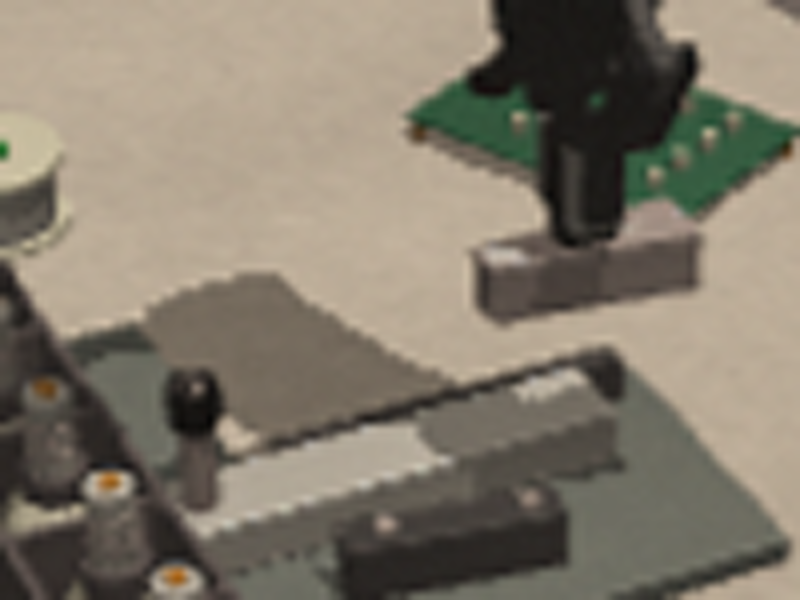

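View pics/t28c.png

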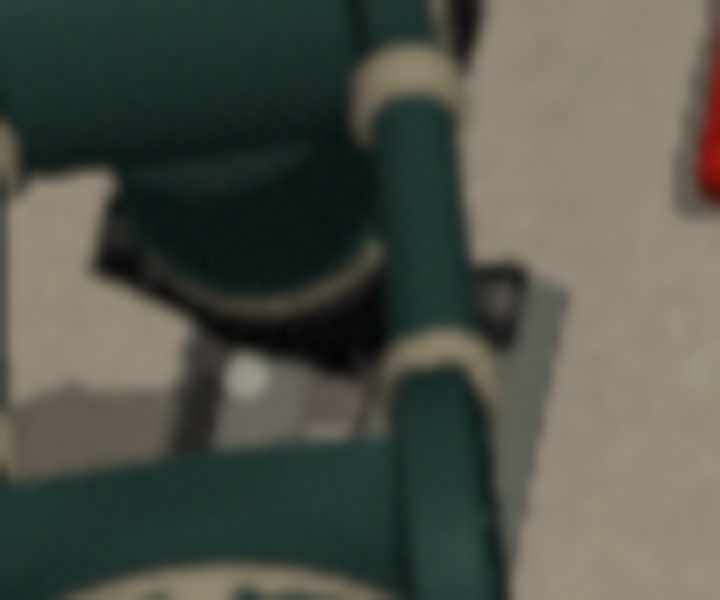

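Request:
{"name": "drive_tool", "arguments": {"steps": [[[1,-1.2,20],0],[[0,0,25],0],[[0,0,21],0],[[0,0,0],0],[[0,0,0],0],[[0,0,0],0],[[0,0,0],0]]}}

```text
time: 55.73
tool_pos: [0.6545, 0.1381, 0.0828]
tcp_rot: [-3.131, 0.247, -0.005]
wrist_force: [0.2, -0.3, -2.3]
width: 0.182
```

```bash
python3 go.py .6527 .1375 .047 81; python3 - <<'E'
from h import *
s=bot.read_camera('side');t=bot.read_camera('top')
crop('side',s,210,140,100,75,8,'pics/s29c.png')
crop('top',t,190,140,90,75,8,'pics/t29c.png')
E
```

```text
t 55.73 pos [0.6545 0.1381 0.0828] jaw ang -99.04 tilt [ 3.4e-03  6.0e-04 -1.0e+00] F [ 0.2 -0.3 -2.3] w 0.182 q6 1.9
shift mm [-1.8  0.9 35.8] twist -0.04
```

View pics/s29c.png

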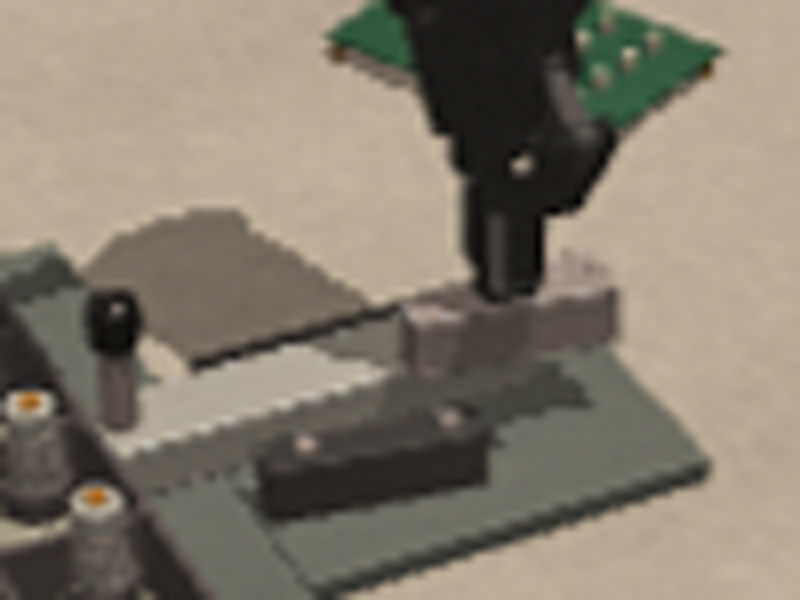

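View pics/t29c.png

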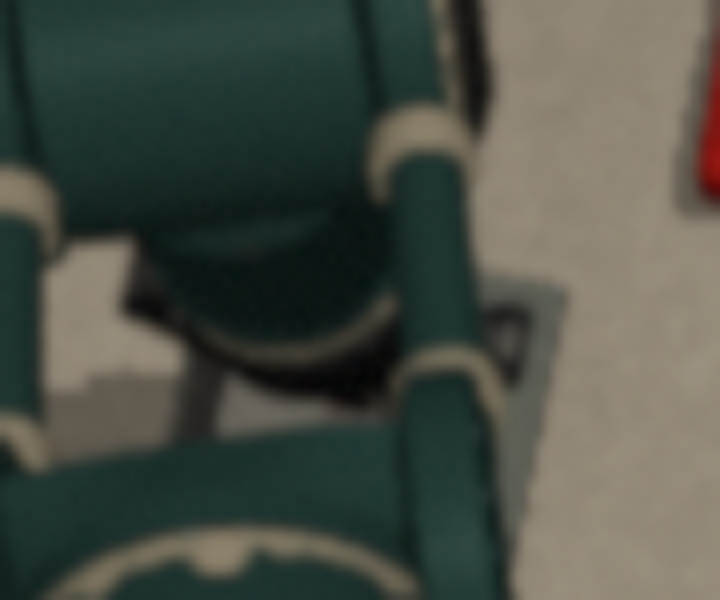

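```bash
python3 - <<'E'
from h import *
c,s=np.cos(-.157),np.sin(-.157)
F=lambda x,y,z:np.array([.5345+c*x-s*y,.1906+s*x+c*y,z])
def W(p,yaw,v,z0):
    return np.array([p[0]+np.cos(yaw)*v[0]-np.sin(yaw)*v[1],p[1]+np.sin(yaw)*v[0]+np.cos(yaw)*v[1],z0+v[2]])
P=[W((.6535,.1377),-.157,np.array(v)/1000,.048) for v in[(-40,-4.3,0),(40,-17.7,0),(-40,-4.3,25),(-40,11,25),(40,-17.7,25)]]
P+=[F(.152,-.018,.037),F(.152,.018,.037),F(.108,-.047,.037),F(.025,-.033,.037)]
print(((proj('side',P)-(210,140)+.5)*8-.5).round(0).tolist())
E
```

```text
[[408.0, 381.0], [612.0, 344.0], [408.0, 327.0], [390.0, 306.0], [613.0, 291.0], [539.0, 331.0], [496.0, 284.0], [472.0, 402.0], [256.0, 441.0]]
```

The wedge projection agrees with the image to within a pixel, so I lower it into the channel.

Request:
{"name": "drive_tool", "arguments": {"steps": [[[-1,0.4,10],0],[[0,0,10],0],[[0,0,7],0],[[0,0,3],0],[[0,0,2],0],[[0,0,0],0],[[0,0,0],0],[[0,0,0],0]]}}

```text
time: 56.5
tool_pos: [0.6523, 0.1382, 0.0489]
tcp_rot: [-3.132, 0.246, -0.001]
wrist_force: [-0.3, 0.0, -1.4]
width: 0.179
```

```bash
python3 go.py .6527 .1375 .0465 81
```

```text
t 56.5 pos [0.6523 0.1382 0.0489] jaw ang -98.99 tilt [ 9.e-04  2.e-04 -1.e+00] F [-0.3  0.  -1.4] w 0.179 q6 1.9
shift mm [0.5 0.6 2.4] twist 0.01
```

Request:
{"name": "drive_tool", "arguments": {"steps": [[[0,0.5,1],0],[[0,0,1],0],[[0,0,0.7],0],[[0,0,0],0],[[0,0,0],0]]}}

```text
time: 56.92
tool_pos: [0.6521, 0.1376, 0.0467]
tcp_rot: [-3.132, 0.246, -0.001]
wrist_force: [-1.8, -1.1, 3.8]
width: 0.178
```

```bash
python3 go.py .6527 .1375 .0465 81; python3 - <<'E'
from h import *
s=bot.read_camera('side')
crop('side',s,210,140,100,75,8,'pics/s30c.png')
E
```

```text
t 56.92 pos [0.6521 0.1376 0.0467] jaw ang -99.0 tilt [ 7.e-04  1.e-04 -1.e+00] F [-1.8 -1.1  3.8] w 0.178 q6 1.9
shift mm [ 0.6 -0.   0.2] twist 0.00
```

View pics/s30c.png

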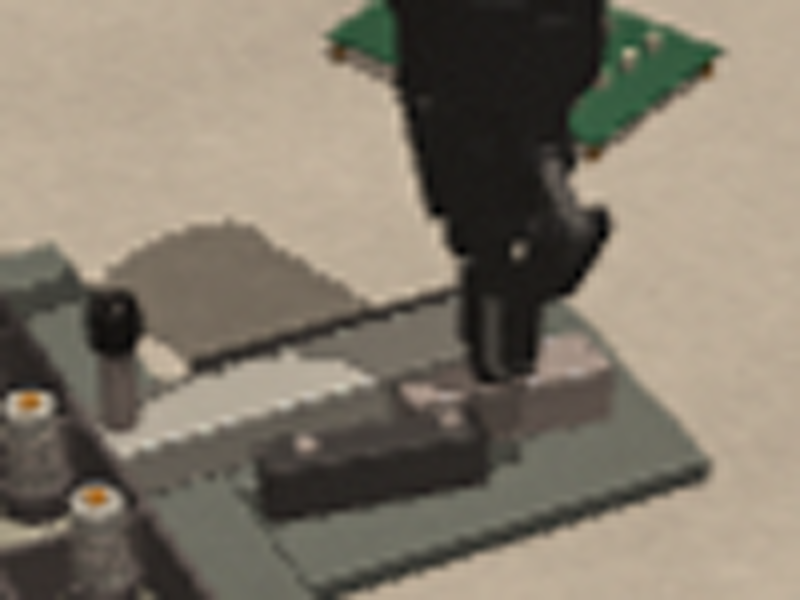

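The wedge is on the floor (3.8 N up, TCP z .0467 as expected). I slide it along the ramp.

Request:
{"name": "drive_tool", "arguments": {"steps": [[[-2,0,-0.4],0],[[-5,-0.4,0],0],[[-6,-0.5,0],0],[[-6,-0.5,0],0],[[-6,-0.5,0],0],[[-6,-0.5,0],0],[[-5,-0.4,0],0],[[0,0,0],0]]}}

```text
time: 57.63
tool_pos: [0.6156, 0.1464, 0.0467]
tcp_rot: [-3.132, 0.246, 0.001]
wrist_force: [-1.3, 0.1, 5.4]
width: 0.178
```

Request:
{"name": "drive_tool", "arguments": {"steps": [[[-4,-0.3,0],0],[[-4,-0.3,0],0],[[-3,-0.3,0],0],[[-3,-0.3,0],0],[[0,0,0],0],[[0,0,0],0]]}}

```text
time: 58.13
tool_pos: [0.6029, 0.1495, 0.0467]
tcp_rot: [-3.132, 0.246, -0.0]
wrist_force: [1.6, -1.0, 4.9]
width: 0.175
```

```bash
python3 go.py .5941 .1517 .0465 81; python3 - <<'E'
from h import *
s=bot.read_camera('side')
crop('side',s,210,140,100,75,8,'pics/s31c.png')
E
```

```text
t 58.13 pos [0.6029 0.1495 0.0467] jaw ang -99.0 tilt [ 1.e-04  2.e-04 -1.e+00] F [ 1.6 -1.   4.9] w 0.175 q6 1.93
shift mm [-9.  -0.8  0.2] twist 0.00
```

View pics/s31c.png

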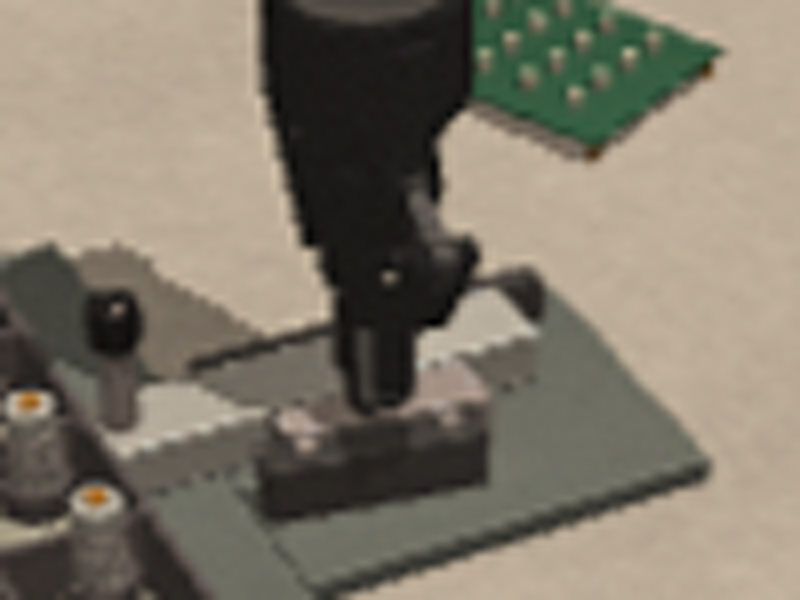

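Request:
{"name": "drive_tool", "arguments": {"steps": [[[-2,-0.2,0],0],[[-2,-0.2,0],0],[[-1,-0.1,0],0],[[-1,-0.1,0],0],[[0,0,0],0],[[0,0,0],0]]}}

```text
time: 58.68
tool_pos: [0.5974, 0.1509, 0.0467]
tcp_rot: [-3.132, 0.246, -0.001]
wrist_force: [3.9, -0.7, 6.1]
width: 0.175
```

Request:
{"name": "drive_tool", "arguments": {"steps": [[[-1,0,0],0],[[-1,0,0],0],[[0,0,0],0],[[0,0,0],0]]}}

```text
time: 59.02
tool_pos: [0.5956, 0.1513, 0.0467]
tcp_rot: [-3.131, 0.247, -0.002]
wrist_force: [4.1, -0.7, 5.6]
width: 0.176
```

```bash
python3 go.py .5941 .1517 .0465 81
```

```text
t 59.02 pos [0.5956 0.1513 0.0467] jaw ang -99.0 tilt [ 1.1e-03  3.0e-04 -1.0e+00] F [ 4.1 -0.7  5.6] w 0.176 q6 1.94
shift mm [-1.5 -0.1  0.2] twist -0.00
```

Request:
{"name": "drive_tool", "arguments": {"steps": [[[-1,0,0],0],[[-1,0,0],0],[[0,0,0],0],[[0,0,0],0]]}}

```text
time: 59.35
tool_pos: [0.5938, 0.1519, 0.0467]
tcp_rot: [-3.131, 0.247, -0.002]
wrist_force: [5.7, -0.1, 4.7]
width: 0.177
```

Request:
{"name": "drive_tool", "arguments": {"steps": [[[-1,0,0],0],[[-1,0,0],0],[[0,0,0],0],[[0,0,0],0]]}}

```text
time: 59.68
tool_pos: [0.5921, 0.1524, 0.0467]
tcp_rot: [-3.131, 0.247, -0.003]
wrist_force: [5.3, 1.1, 4.7]
width: 0.182
```

```bash
python3 go.py .5941 .1517 .0465 81
```

```text
t 59.68 pos [0.5921 0.1524 0.0467] jaw ang -99.01 tilt [ 0.0019  0.001  -1.    ] F [5.3 1.1 4.7] w 0.182 q6 1.94
shift mm [2.1 0.4 0.2] twist -0.01
```

Request:
{"name": "drive_tool", "arguments": {"steps": [[[-1,0,0],0],[[-1,0,0],0],[[0,0,0],0],[[0,0,0],0]]}}

```text
time: 60.02
tool_pos: [0.5909, 0.1527, 0.0468]
tcp_rot: [-3.13, 0.247, -0.006]
wrist_force: [7.4, 0.6, 2.9]
width: 0.173
```

Request:
{"name": "drive_tool", "arguments": {"steps": [[[-1,0,0],0],[[-1,0,0],0],[[0,0,0],0],[[0,0,0],0]]}}

```text
time: 60.35
tool_pos: [0.5907, 0.1528, 0.0469]
tcp_rot: [-3.13, 0.246, -0.011]
wrist_force: [11.3, 0.3, -0.0]
width: 0.176
```

```bash
python3 go.py .5941 .1517 .0465 81;  python3 - <<'E'
from h import *
s=bot.read_camera('side')
crop('side',s,210,140,100,75,8,'pics/s32c.png')
E
```

```text
t 60.35 pos [0.5907 0.1528 0.0469] jaw ang -99.0 tilt [ 0.0072  0.0011 -1.    ] F [11.3  0.3 -0. ] w 0.176 q6 1.94
shift mm [3.6 0.5 0.5] twist 0.00
```

View pics/s32c.png

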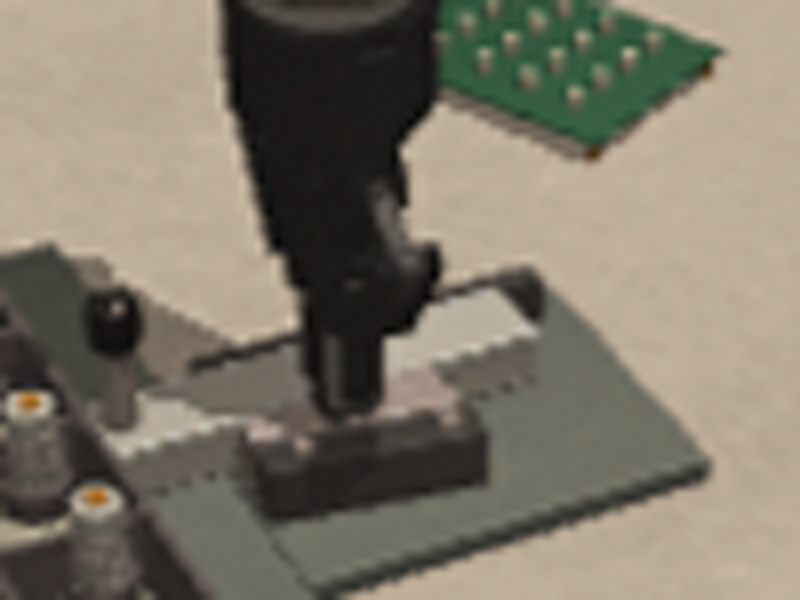

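It is now jamming (11 N, no motion). I push a bit more, to about 18 N.

Request:
{"name": "drive_tool", "arguments": {"steps": [[[-1,0,0],0],[[-1,0,0],0],[[-0.5,0,0],0],[[0,0,0],0],[[0,0,0],0],[[0,0,0],0]]}}

```text
time: 60.9
tool_pos: [0.5904, 0.1529, 0.0471]
tcp_rot: [-3.13, 0.246, -0.018]
wrist_force: [17.7, -0.8, -6.0]
width: 0.177
```

```bash
python3 go.py .5941 .1517 .0465 81
```

```text
t 60.9 pos [0.5904 0.1529 0.0471] jaw ang -98.99 tilt [ 1.170e-02  9.000e-04 -9.999e-01] F [17.7 -0.8 -6. ] w 0.177 q6 1.94
shift mm [3.8 0.6 0.6] twist 0.01
```

Request:
{"name": "drive_tool", "arguments": {"steps": [[[1,0,0],0],[[1,0,0],0],[[1,0,0],0],[[0,0,0],0],[[0,0,0],0],[[0,0,0],0]]}}

```text
time: 61.4
tool_pos: [0.5904, 0.1528, 0.0471]
tcp_rot: [-3.13, 0.246, -0.009]
wrist_force: [8.5, 0.6, 2.5]
width: 0.179
```

```bash
python3 go.py .5941 .1517 .0465 81
```

```text
t 61.4 pos [0.5904 0.1528 0.0471] jaw ang -99.0 tilt [ 0.0057  0.0011 -1.    ] F [8.5 0.6 2.5] w 0.179 q6 1.94
shift mm [3.8 0.6 0.6] twist 0.00
```

Request:
{"name": "drive_tool", "arguments": {"steps": [[[1,0,0],0],[[0.5,0,0],0],[[0,0,0],0],[[0,0,0],0]]}}

```text
time: 61.73
tool_pos: [0.5905, 0.1528, 0.047]
tcp_rot: [-3.13, 0.247, -0.004]
wrist_force: [4.7, 0.1, 6.0]
width: 0.185
```

Request:
{"name": "drive_tool", "arguments": {"steps": [[[0,0,0],0],[[0,0,0],0],[[0,0,0],0],[[0,0,0],0],[[0,0,0],0]], "jaw": 0.5}}

```text
time: 62.15
tool_pos: [0.5877, 0.1518, 0.0451]
tcp_rot: [3.131, -0.246, -0.005]
wrist_force: [-0.9, 1.2, 0.5]
width: 0.5
```

Request:
{"name": "drive_tool", "arguments": {"steps": [[[0,0,-15],0],[[0,0,-30],0],[[0,0,-30],0],[[0,0,-30],0],[[0,0,-30],0],[[0,30,-30],0],[[0,40,0],0],[[0,40,0],0]]}}

```text
time: 62.82
tool_pos: [0.5735, 0.0438, 0.2139]
tcp_rot: [-3.132, 0.242, -0.008]
wrist_force: [-0.1, -0.8, -1.0]
width: 0.502
```

Request:
{"name": "drive_tool", "arguments": {"steps": [[[0,40,0],0],[[0,40,0],0],[[0,40,0],0],[[0,40,0],0],[[0,0,0],0],[[0,0,0],0],[[0,0,0],0]]}}

```text
time: 63.4
tool_pos: [0.5467, -0.1139, 0.2104]
tcp_rot: [-3.131, 0.248, 0.001]
wrist_force: [-0.8, -0.3, 0.2]
width: 0.503
```

```bash
python3 - <<'E'
from h import *
s=bot.read_camera('side');t=bot.read_camera('top')
crop('side',s,170,140,140,105,5.6,'pics/s33c.png')
crop('top',t,145,155,130,140,4.2,'pics/t33c.png')
for r in match(orange(s,(170,130,260,220)),orange(t,(150,230,275,280)),.095,.115):print(r[:2])
E
```

```text
(array([0.4839, 0.3199, 0.1062]), np.float64(0.0027))
(array([0.4743, 0.2619, 0.106 ]), np.float64(0.0021))
(array([0.4648, 0.2032, 0.1065]), np.float64(0.0005))
(array([0.4558, 0.1432, 0.1056]), np.float64(0.0014))
(array([0.4463, 0.0844, 0.1057]), np.float64(0.002))
```

View pics/s33c.png

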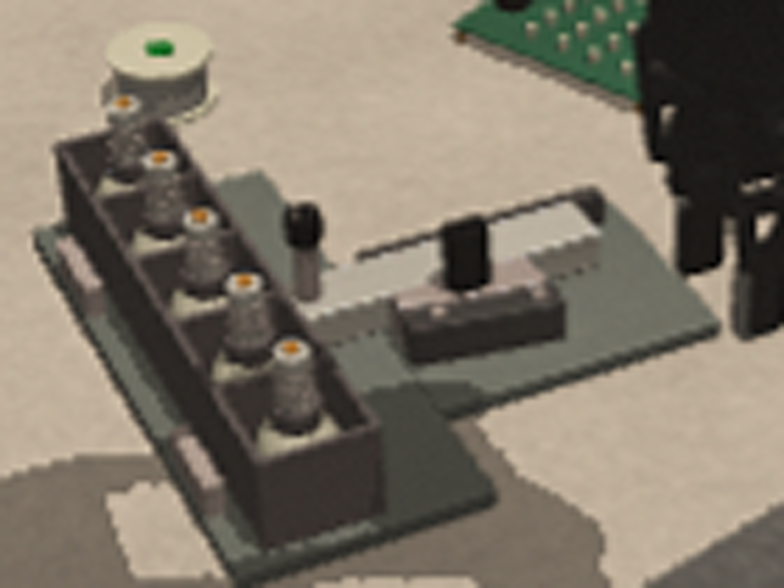

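View pics/t33c.png

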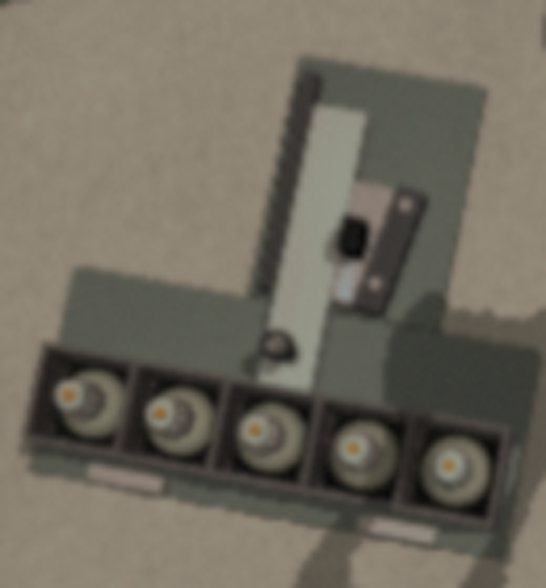

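All five lamps are upright in the wells, and the wedge lies between the bar and the ramp. I check the carriage and wedge positions numerically.

```bash
python3 - <<'E'
from h import *
T=lambda x,y:(145+(x+.5)/4.2-.5,155+(y+.5)/4.2-.5)
S=lambda x,y:(170+(x+.5)/5.6-.5,140+(y+.5)/5.6-.5)
c,s=np.cos(-.157),np.sin(-.157)
def fx(X):
    d=X-np.array([.5345,.1906]);return (1000*np.array([c*d[0]+s*d[1],-s*d[0]+c*d[1]])).round(1)
for n,a,b,z in[('knobtop',(303,208),(277,342),.092),('bar-',(602,235),(366,112),.037),('bar+',(580,203),(314,106),.037),('tabtop',(467,224),(353,230),.077)]:
    X,e=tri(S(*a),T(*b));print(n,X.round(4),round(e,4),fx(X[:2]),'top',fx(onz('top',T(*b),z)[:2]),'side',fx(onz('side',S(*a),z)[:2]))
# wedge top corners
for n,b in[('thick flat',(358,180)),('thick slope',(395,186)),('thin flat',(336,303)),('thin slope',(354,306))]:
    print(n,fx(onz('top',T(*b),.037)[:2]))
E
python3 go.py .55 -.11 .21
```

```text
knobtop [0.5199 0.1941 0.0935] 0.0009 [-14.9   1.1] top [-15.2   1.6] side [-13.7   3.1]
bar- [0.683  0.1516 0.0326] 0.0026 [152.7 -15.4] top [150.5 -15.6] side [151.1 -21. ]
bar+ [0.689  0.1851 0.0322] 0.0083 [153.4  18.7] top [148.5  19.3] side [154.4  11.9]
tabtop [0.5942 0.1518 0.0771] 0.0006 [ 65. -29.] top [ 64.7 -28.8] side [ 65.3 -29. ]
thick flat [104.4 -19.5]
thick slope [104.8 -44.3]
thin flat [ 21.6 -21.5]
thin slope [ 21.8 -33.5]
t 63.5 pos [ 0.5471 -0.1128  0.2105] jaw ang -98.93 tilt [-5.e-04  6.e-04 -1.e+00] F [-0.8  1.4  0.1] w 0.497 q6 1.48
shift mm [ 2.4 -3.2  0.5]
```

Carriage at −70 mm (home), wedge at fixture (65, −29) and flat. The robot is clear, so I hand in.

```bash
python3 -c "
from workcell import bot
print(bot.finish_job())"
```

```text
the job is handed in; nothing more can be done
None
```

The job is done and handed in at about 63.5 s; `finish_job` reports no verdict. All five lamps are in wells of their own, the carriage is home, and the wedge is jammed beside the bar.

- **Lamps:** each was lowered slowly to its pad and released. In the last pictures they stand upright, with cap tips at about 106 mm, which is the height for a lamp on the well floor.
- **Carriage:** I pulled it by the knob until it met 15 N at the stops. The knob now measures at fixture x about −15 mm, so the carriage is at about −70 mm (home).
- **Wedge:** it had been knocked aside, so I measured it again, set it down at the channel mouth and pushed it in to about 18 N. It did not move when I eased the push. Its tab measures at fixture (65, −29) mm, as the text gives, and the wedge's edges look parallel to the bar.
- **Disagreements:** the far bar corners disagreed by up to 8 mm between the two views, because those edges were blurred, so I relied on the knob instead.
- **Not measured:** the force the wedge keeps on the bar by itself could not be measured. I also did not measure the meter, solder reel or tip cleaner again; I did not knowingly touch them, and they look unmoved in the pictures taken after the carriage was home.

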